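# Load the steamer and set the bell timer

### The arm

A 6-joint arm with a two-finger parallel gripper is mounted at the origin on the work surface. World frame = base frame: x ahead of the robot, y to its left, z up, the work surface at z = 0. Lengths are in mm, angles in rad, forces in N, time in s.
With the tool pointing down it reaches from about 275 to 750 mm from the base axis. Payload 10.2 kg.
Tool frame: the origin (TCP) lies at the very end of the fingers, on their centre line; the grasp point (between the pads) lies 19 mm behind it; z points along the fingers, y is the direction in which the jaws open and shut (so a half turn about z gives the same grasp; the last joint's range is limited). The gripper opens to 85 mm and grips with 20 to 120 N. Pads are 22 mm wide; open, the fingers measure 114 mm over their backs; the gripper's body (76 mm by 85 mm) begins 54 mm behind the grasp point. The pads swing forward as they close: fully open they stand 13 mm farther back than shut.
Start: joints at [-1.347, 0.313, 1.498, -0, 1.331, -0.223], TCP at [226.832, -473.475, 231.294] pointing down, gripper open.
Joint ranges: [-2.94, 2.94], [-0.97, 2.17], [0.19, 2.56], [-1.23, 4.37], [0.02, 3.11], [-2.88, 2.88]. Speed limits (rad/s): [2.39, 2.39, 3.01, 3.14, 3.14, 3.14].

### API

Orientations are given as a unit quaternion [w, x, y, z].
In Python, from rig import * gives the robot as it stands. The module is installed in compiled form; this text tells all that it offers.
- The arm moves only by the shell command python3 -m crank 'ROWS' [FORCE]. ROWS is a JSON object of lists of equal length, an entry for each row: "dp": the shift along the world's x, y, z in cm, a list of three; "delta_rot": the turn, a rotation vector about the world's x, y, z in degrees, a list of three; "claw": the closure in counts, from 0 (fully open) to 255 (shut). A call has 1 to 10 rows; each row shifts and turns the commanded pose from where the row before left it; what a row does not reach is not made up. A row lasts 1/10 s, in which the tool goes at most 50 mm and 8.59 degrees, less where a joint would pass 70% of its speed; a pose out of reach is approached as far as the arm can. A call is refused whole if a number of a shift passes 5 or a number of a turn 8.59, either way. A call with a gripper value outside its range is refused whole. The fingers move at their own pace and stop on an object; FORCE is the grip in N (left out, the last holds). Time passes only in rows, so rows that do not move let the fingers close. It gives the time, the measured TCP pose, the force and the opening at its end, in the units of the state.
- sense(): the state, without advancing time (a new reading comes with each control period).
- capture(name): name is "scene" or "top"; returns (picture, depth): 480x640x3 uint8, red, green, blue; 480x640 float32, mm along the optical axis (not along the pixel's ray), 0 where there is no reading.
- camera_model(name): a dict with "fx", "fy", "cx", "cy" (pixels), "dist_coeffs" ([k1, k2, p1, p2, k3] as OpenCV has them; the pictures are not rectified), "cam_to_world" (4x4, takes a point from camera to world coordinates). Camera axes: x right, y up, looking along -z (the intrinsics and any distortion apply to the point x, -y, -z); pixel columns grow to the right and rows downward; lengths in mm; the calibration is good to about 2 mm. A picture is of the moment at which its call begins. camera_model takes no time and is no camera call.
- finish_job(): hands the job in, once; it reports no verdict.
Trained networks look in the newest picture that a camera, given by its name, has taken for a name from the list of things; names that differ only in an ending like _2 or _b are one class to them, and where a whole thing is asked for, a point or a joint stands for the part that bears it (a point fixed in the world has none). Each returns a list of dicts, best first, with "p" (0 to 1); they miss things now and then, are a little off and sometimes report something else, mostly with a low value. They report only what shows in the picture. A call takes as long as a camera call.
- boxes_of(camera, target): "centre" ([column, row] in pixels, amid what is visible of it).
- masks_of(camera, target): "region" (480x640 bool, what is visible of it) and "centre" ([column, row] in pixels, amid what is visible of it).
- pinpoint(camera, target): "centre" ([column, row] in pixels: a listed point, or the origin of a listed thing).
The state is a dict: "time_s": time; "joints": joint angles; "dq": joint speeds; "tau": joint torques, N m; "eef_pos": TCP position; "ee_rot": TCP orientation; "force": force on the tool from outside, world axes, zero at the start; "wrist_torque": the same for the moment, N m; "grip_width": opening from 0.0 (shut) to 1.0 (fully open).
Only numpy, scipy, OpenCV 4.12 (cv2) and the standard library are available. Lean on these libraries where they do the work, as an engineer would, in place of code of your own. Each camera call takes 0.05 s, during which the arm holds its last target.

### The job

Lay every whole frozen spring roll in the steamer's tray in one layer, and put the snapped or crooked ones in the green basin. When the whole ones are loaded, put the lid on the steamer so that it sits flat on the rim, and then set the bell timer: wind it clockwise past its top mark (15 minutes) and turn it back to 10 minutes. Leave everything else on the counter where it is.

Things in the scene. Friction and masses are not known exactly. Their poses are not given: they have to be found in the camera images.
- steam_tray (a point): Centre of the inner floor of the steamer's tray, fixed. The steamer is a white plastic water tank, 290 x 174 mm, with an open stainless tray on it: inside 250 mm along this point's x and 130 mm along its y, walls 4 mm thick and rising 46 mm above this point (rim 120 mm above the counter). z is up.
- lid_handle (a point): Centre of the handle of the steamer's loose steel lid, which starts right way up on the counter: a black bar 90 mm long (x), 16 mm wide (y), 16 mm high, centre 33 mm above the lid's lowest face, open 16 mm below; pinch it across y from above. When the lid is seated, its x runs along the tray's x (either way round) and this point is 74 mm above steam_tray.
- lid: The same lid, 260 g; origin at the centre of its lowest face, axes as for its handle. The flange, 266 (x) x 146 (y) x 4 mm, lies on the tray's rim; the panel pressed under it, 226 x 108 mm, drops 5 mm inside the tray's walls.
- basin_in (a point): Centre of the inner floor of the green plastic basin for the culls, fixed; inside 182 mm (its x) x 132 mm (its y), walls 41 mm high above this point.
- sheet: Aluminium sheet tray on which the frozen rolls start, fixed, 276 (x) x 306 (y) mm, lip 10 mm high; origin at the centre of its underside, the plate is 4 mm thick.
- dial (a joint): Angle of the bell timer's dial in rad: 0 with the pointer on the zero mark, growing as it turns clockwise seen from above, 0.2618 (15 degrees) a minute: 10 minutes is 2.618, the top mark (15) 3.927, the stop 4.2. Friction about 0.05 N m; it stays where it is left and does not run down during the job.
- dial_grip (a point): Grip of the dial, on its axis, 56.5 mm above the counter: a black bar 58 mm long, 14 mm wide, its top 67.5 mm above the counter, on a black disc 63 mm across whose top is 42.5 mm above the counter. The bar runs along this point's x, which turns with the dial; a white line on its -x half is the pointer. z is up.
- timer_face (a point): Centre of the timer's white face, 34 mm above the counter. The round red case, 108 mm across, is stuck to the counter. The zero mark (long red stroke) is at the edge on this point's -x side; from there black strokes go clockwise, one a minute up to the top mark at 15, long ones at 5, 10 and 15.
- roll1_c (a point): Centre of a whole frozen spring roll: straight, pale gold, hard, 95 mm long (its x), 30 mm wide and 28 mm high, 60 g, loose. It may be absent.
- roll2_c (a point): Centre of a whole frozen spring roll: straight, pale gold, hard, 95 mm long (its x), 30 mm wide and 28 mm high, 60 g, loose. It may be absent.
- roll3_c (a point): Centre of a whole frozen spring roll: straight, pale gold, hard, 95 mm long (its x), 30 mm wide and 28 mm high, 60 g, loose. It may be absent.
- roll4_c (a point): Centre of a whole frozen spring roll: straight, pale gold, hard, 95 mm long (its x), 30 mm wide and 28 mm high, 60 g, loose. It may be absent.
- short_c (a point): Centre of a snapped spring roll, one to cull: 60 mm long (its x), 30 mm wide, 28 mm high, dark filling showing at one end, loose. It may be absent.
- bent_c (a point): A crooked spring roll, one to cull: two arms, each about 50 mm long, 30 mm wide and 28 mm high, leave this middle point (half-way up, at the elbow) along its +x and -x and both lean 24 degrees to its +y; about 100 mm from end to end, loose. Fingers closing along its y at this point hold it. It may be absent.
- bowl: White ceramic dipping bowl, 84 mm across, 32 mm high; a bystander to leave alone; origin at its underside.
- sauce: Brown sauce bottle, 60 mm across, 190 mm high; a bystander to leave alone; origin at its underside.
- chilli: Glass jar with a red cap, 64 mm across, 85 mm high; a bystander to leave alone; origin at its underside.
- pepper: Yellow pepper pot, 44 mm across, 60 mm high; a bystander to leave alone; origin at its underside.
- spatula: Spatula, 230 mm long, lying flat; a bystander to leave alone; origin at its underside.
- chopsticks: Blue cup of chopsticks, 76 mm across, 200 mm high with the sticks; a bystander to leave alone; origin at its underside.

How it is judged (in metres and radians):
On the way, in this order (a step that is already met when the one before it is completed fails the run):
1. all whole rolls lie in the steamer's tray and the lid sits on its rim (x of roll1_c in the frame of steam_tray between -0.122 and 0.122 m and y of roll1_c in the frame of steam_tray between -0.062 and 0.062 m and z of roll1_c in the frame of steam_tray between 0.005 and 0.04 m and x of roll2_c in the frame of steam_tray between -0.122 and 0.122 m and y of roll2_c in the frame of steam_tray between -0.062 and 0.062 m and z of roll2_c in the frame of steam_tray between 0.005 and 0.04 m and x of roll3_c in the frame of steam_tray between -0.122 and 0.122 m and y of roll3_c in the frame of steam_tray between -0.062 and 0.062 m and z of roll3_c in the frame of steam_tray between 0.005 and 0.04 m and x of roll4_c in the frame of steam_tray between -0.122 and 0.122 m and y of roll4_c in the frame of steam_tray between -0.062 and 0.062 m and z of roll4_c in the frame of steam_tray between 0.005 and 0.04 m and horizontal distance between lid_handle and steam_tray below 0.018 m and z of lid_handle in the frame of steam_tray between 0.07 and 0.0775 m and angle between lid_handle's own z axis and vertical below 0.06 rad and angle between the x axis of lid_handle and the x axis of steam_tray, either way round below 0.2 rad), for 0.2 s.
2. the timer is wound past its top mark, 15 minutes (value of joint dial above 3.95698 rad), for 0.05 s.
3. the timer is turned back to 10 minutes (value of joint dial between 2.46091 and 2.77507 rad), for 0.2 s.
At the end, for the whole second after the job is handed in: Whole rolls all in the steamer tray (centres under 40 mm above its floor), culls all in the basin, lid at rest flat on the rim (handle within 18 mm of centre, 70 to 77.5 mm above the tray floor, tilt under 0.06 rad, turned under 0.2 rad), dial at 10 minutes within 0.6 minute (all of step 1 and all of step 3 and x of short_c in the frame of basin_in between -0.09 and 0.09 m and y of short_c in the frame of basin_in between -0.065 and 0.065 m and z of short_c in the frame of basin_in between 0.005 and 0.05 m and x of bent_c in the frame of basin_in between -0.09 and 0.09 m and y of bent_c in the frame of basin_in between -0.065 and 0.065 m and z of bent_c in the frame of basin_in between 0.005 and 0.05 m and linear speed of lid below 0.02 m/s); the robot touches nothing.
It fails at once if a bystander is moved more than 30 mm (distance of any of bowl, sauce, chilli, pepper, spatula, chopsticks from where it was at the start of the episode above 0.03 m).
Of roll1, roll2, roll3, roll4 only 3 to 4 are there at a start; the rules pass over those that are not, and their reading is None.
Of short, bent only 1 to 2 are there at a start; the rules pass over those that are not, and their reading is None.
At some moment in a run one of roll1, roll2, roll3, roll4, lid may be knocked a few centimetres aside while the robot is not near it.
Once in a run the grip may slacken for a moment while it holds something.
It also fails if it takes over 210 s, if anything falls off the work surface, if the arm or the gripper's body presses on something with over 40 N, if the wrist force passes 120 N, or if a joint passes its speed limit or range.

## Working session

There is one attempt and no reset: what is moved stays moved. The work goes in short steps, Python scripts to look and compute and a shell command to move; the robot and the scene stay as the last step left them, time stands still between calls to the robot, and variables do not carry over. Pictures are saved under pics/ and viewed, and the job is handed in when it is done.

```bash
mkdir -p pics; ls; cat > h.py <<'E'
from rig import *
import numpy as np, cv2
def save(name,fn):
    im,d=capture(name); cv2.imwrite('pics/'+fn,im[:,:,::-1]); return im,d
def ray(cam,px):
    m=camera_model(cam);K=np.array([[m['fx'],0,m['cx']],[0,m['fy'],m['cy']],[0,0,1.]])
    u=cv2.undistortPoints(np.array([[px]],float),K,np.array(m['dist_coeffs'],float))[0,0]
    T=np.array(m['cam_to_world']); d=T[:3,:3]@np.array([u[0],-u[1],-1.]); return T[:3,3],d
def at_z(cam,px,z):
    o,d=ray(cam,px); return o+d*(z-o[2])/d[2]
def at_depth(cam,px,dep):
    o,d=ray(cam,px); return o+d*dep
def proj(cam,P):
    m=camera_model(cam);K=np.array([[m['fx'],0,m['cx']],[0,m['fy'],m['cy']],[0,0,1.]])
    T=np.linalg.inv(np.array(m['cam_to_world'])); p=T[:3,:3]@np.array(P,float)+T[:3,3]
    q=np.array([[p[0],-p[1],-p[2]]]); return cv2.projectPoints(q,np.zeros(3),np.zeros(3),K,np.array(m['dist_coeffs'],float))[0][0,0]
def cloud(cam,d,reg=None):
    m=camera_model(cam);K=np.array([[m['fx'],0,m['cx']],[0,m['fy'],m['cy']],[0,0,1.]])
    ok=d>0
    if reg is not None: ok&=reg
    r,c=np.nonzero(ok); u=cv2.undistortPoints(np.stack([c,r],1).astype(float)[:,None],K,np.array(m['dist_coeffs'],float))[:,0]
    p=np.stack([u[:,0],-u[:,1],-np.ones(len(u))],1)*d[r,c][:,None]; T=np.array(m['cam_to_world'])
    return p@T[:3,:3].T+T[:3,3]
E
python3 - <<'E'
from h import *
np.set_printoptions(precision=3,suppress=True)
for c in('scene','top'):
    im,d=save(c,c+'0.png'); m=camera_model(c); print(c,m['fx'],np.array(m['cam_to_world'])); np.save('pics/'+c+'0.npy',d)
print(sense())
E
```

```text
pics
scene 457.94391064710913 [[   0.598   -0.605    0.526 1130.021]
 [   0.802    0.449   -0.394 -451.51 ]
 [   0.002    0.657    0.754  887.248]
 [   0.       0.       0.       1.   ]]
top 579.06169750095 [[  -0.       0.993   -0.119  456.389]
 [  -1.       0.003    0.027  -25.387]
 [   0.027    0.119    0.993 1229.237]
 [   0.       0.       0.       1.   ]]
{'time_s': 0.1, 'joints': array([-1.347,  0.313,  1.498,  0.   ,  1.331, -0.223]), 'dq': array([-0.   ,  0.002, -0.001, -0.001,  0.001,  0.   ]), 'tau': array([  0.003, -41.29 , -26.014,  -0.   ,   0.003,  -0.   ]), 'eef_pos': array([ 226.769, -473.259,  230.797]), 'ee_rot': array([-0.001,  0.975,  0.222,  0.   ]), 'force': array([-0.179,  0.466, -0.28 ]), 'wrist_torque': array([0.016, 0.029, 0.013]), 'grip_width': 1.0010169639485986}
```

View pics/top0.png

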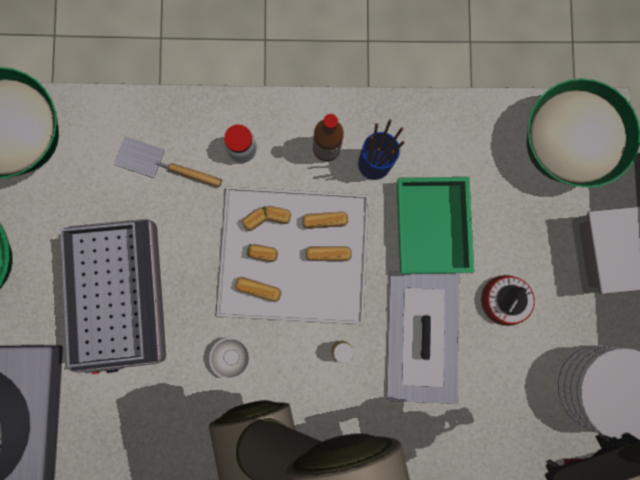

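View pics/scene0.png

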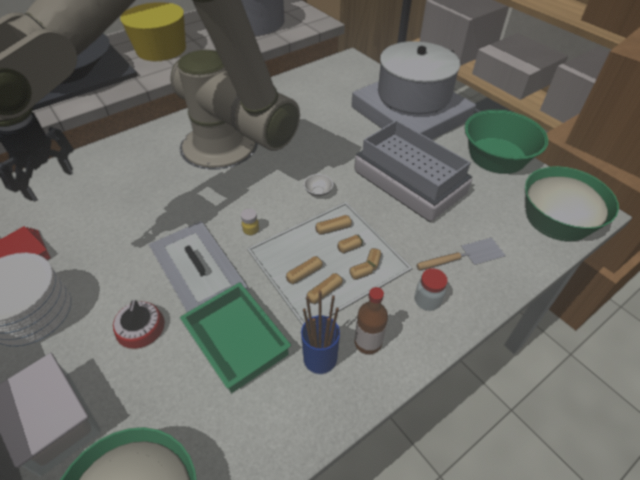

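The top view shows three whole rolls at about (325,219), (328,254) and (258,289). The short one is at (263,253) and the bent one at (267,216). The steamer is at (110,293), the basin at (435,225), the lid at (424,338) and the timer at (508,300).

```bash
cat > meas.py <<'E'
from h import *
np.set_printoptions(precision=1,suppress=True)
def run(targets,z,cam='top'):
    for t in targets:
        r=pinpoint(cam,t)[:5]
        print(t,[(round(a['p'],2),np.array(a['centre']).round(0),at_z(cam,a['centre'],z[t])[:2]) for a in r if a['p']>.2])
def rolls():
    im,d=capture('top')
    P=cloud('top',d); 
    hsv=cv2.cvtColor(im,cv2.COLOR_RGB2HSV)
    m=((hsv[:,:,0]>8)&(hsv[:,:,0]<28)&(hsv[:,:,1]>110)&(hsv[:,:,2]>90)).astype(np.uint8)
    n,l,s,c=cv2.connectedComponentsWithStats(m)
    for i in range(1,n):
        if s[i,4]<120: continue
        Q=cloud('top',d,l==i)
        if len(Q)<50: continue
        zt=np.percentile(Q[:,2],90)
        (cx,cy),(w,h),a=cv2.minAreaRect(Q[Q[:,2]>zt-14][:,:2].astype(np.float32))
        if w<h: a+=90;w,h=h,w
        print('blob',c[i].round(0),'xy',round(cx,1),round(cy,1),'LxW',round(w),round(h),'yaw',round((a+90)%180-90,1),'ztop',round(zt,1))
E
python3 - <<'E'
from meas import *
rolls()
run(['roll1_c','short_c','bent_c','lid_handle','steam_tray','basin_in','dial_grip','timer_face','sheet'],dict(roll1_c=18,short_c=18,bent_c=18,lid_handle=33,steam_tray=74,basin_in=4,dial_grip=56.5,timer_face=34,sheet=0))
im,d=capture('top')
print('sheet z',np.median(cloud('top',d[240:270,290:300])[:,2]) if 0 else None)
D=np.zeros_like(d);
for nm,(c0,r0,c1,r1) in dict(sheet=(290,230,300,280),tray=(90,240,130,340),lidpanel=(408,320,416,350),handle=(424,325,428,350),counter=(370,300,380,330),basin=(420,210,440,240)).items():
    D[:]=0;D[r0:r1,c0:c1]=d[r0:r1,c0:c1];Q=cloud('top',D);print(nm,np.median(Q,axis=0),len(Q))
E
```

```text
blob [195. 174.] xy 743.3 204.3 LxW 114 16 yaw 72.0 ztop 21.0
blob [266. 217.] xy 651.3 51.1 LxW 99 39 yaw -78.1 ztop 34.0
blob [325. 219.] xy 645.7 -72.0 LxW 91 27 yaw -85.8 ztop 34.3
blob [262. 253.] xy 575.3 57.7 LxW 58 26 yaw 79.3 ztop 34.2
blob [328. 253.] xy 574.9 -80.1 LxW 90 26 yaw -89.9 ztop 34.5
blob [258. 289.] xy 500.1 66.7 LxW 93 27 yaw 72.8 ztop 34.4
roll1_c [(0.77, array([257., 291.]), array([496.5,  68.1]))]
short_c [(0.63, array([266., 252.]), array([578.4,  50.7])), (0.33, array([324., 217.]), array([652.1, -71.3])), (0.33, array([242., 151.]), array([794.9, 103.1]))]
bent_c [(0.97, array([266., 215.]), array([656.5,  50.7]))]
lid_handle [(0.96, array([426., 336.]), array([ 404.6, -279.6])), (0.21, array([370., 162.]), array([ 768.2, -168.9]))]
steam_tray [(0.57, array([109., 293.]), array([491.5, 353. ]))]
basin_in [(0.77, array([431., 229.]), array([ 629.8, -300.4]))]
dial_grip [(0.9, array([517., 299.]), array([ 478.7, -459.5]))]
timer_face [(0.72, array([173., 166.]), array([756.6, 246. ])), (0.63, array([508., 304.]), array([ 470.4, -450.2]))]
sheet [(0.88, array([295., 255.]), array([573.3, -10.1]))]
sheet z None
sheet [573.   -8.    3.4] 498
tray [496.8 351.9  73.4] 3975
lidpanel [ 406.3 -253.8    9.8] 240
handle [ 402.4 -276.3   40.3] 99
counter [ 447.4 -178.    -0.3] 300
basin [ 638.8 -298.3    3.8] 598
```

```bash
cat > m2.py <<'E'
from meas import *
def rect(Q):
    (cx,cy),(w,h),a=cv2.minAreaRect(Q[:,:2].astype(np.float32))
    if w<h: a+=90;w,h=h,w
    return 'c %.1f %.1f  %.0fx%.0f yaw %.1f n%d z%.1f'%(cx,cy,w,h,(a+90)%180-90,len(Q),np.median(Q[:,2]))
def box(Q,x0,x1,y0,y1,z0,z1):
    return Q[(Q[:,0]>x0)&(Q[:,0]<x1)&(Q[:,1]>y0)&(Q[:,1]<y1)&(Q[:,2]>z0)&(Q[:,2]<z1)]
E
python3 - <<'E'
from m2 import *
im,d=capture('top');P=cloud('top',d)
print('rim',rect(box(P,330,660,230,460,114,130)))
print('tray floor',rect(box(P,330,660,230,460,68,80)))
print('basin rim',rect(box(P,530,750,-420,-200,38,55)))
print('basin floor',rect(box(P,530,750,-420,-200,-3,8)))
print('handle',rect(box(P,320,520,-350,-200,33,55)))
print('panel',rect(box(P,250,530,-350,-200,5,15)))
print('dialbar',rect(box(P,400,540,-520,-400,58,80)))
print('disc',rect(box(P,400,540,-520,-400,38,80)))
cv2.imwrite('pics/z1.png',cv2.resize(im[260:340,470:550,::-1],None,fx=7,fy=7,interpolation=cv2.INTER_CUBIC))
E
```

```text
rim c 489.7 351.9  260x142 yaw 6.0 n1197 z119.0
tray floor c 489.8 350.4  282x167 yaw 6.2 n9408 z73.2
basin rim c 641.0 -290.5  216x174 yaw 1.2 n1629 z44.4
basin floor c 640.1 -310.0  220x220 yaw 90.0 n7468 z2.4
handle c 402.5 -278.3  89x17 yaw -2.5 n365 z39.9
panel c 390.3 -276.2  280x146 yaw -1.5 n7850 z9.4
dialbar c 477.2 -456.0  58x15 yaw -34.4 n223 z66.2
disc c 481.7 -453.5  89x88 yaw 58.8 n845 z43.5
```

View pics/z1.png

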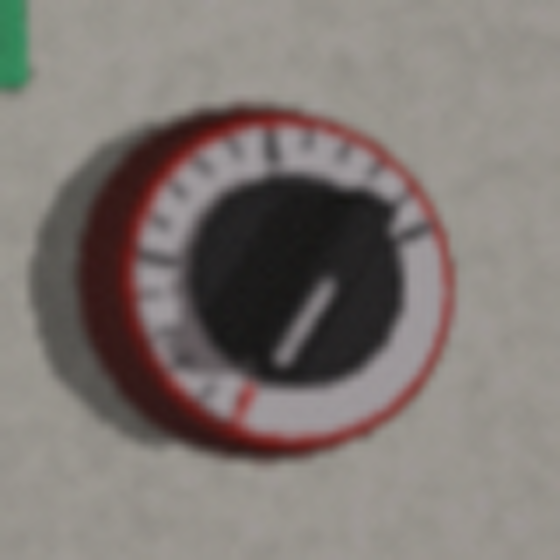

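```bash
cat > p.py <<'E'
import sys
from h import *
def phi():
    w,x,y,z=sense()['ee_rot']
    from scipy.spatial.transform import Rotation as R
    M=R.from_quat([x,y,z,w]).as_matrix(); return np.degrees(np.arctan2(M[1,1],M[0,1])),M[:,2]
s=sense();f,zz=phi()
print('t',round(s['time_s'],1),'tcp',s['eef_pos'].round(1),'phi',round(f,1),'zax',zz.round(3),'j6',round(np.degrees(s['joints'][5]),1),'grip',round(s['grip_width'],3),'F',s['force'].round(1))
if len(sys.argv)>4:
    x,y,z,g=map(float,sys.argv[1:5]); d=np.array([x,y,z])-s['eef_pos']; df=(g-f+180)%360-180
    n=max(1,int(np.ceil(np.linalg.norm(d)/45)),int(np.ceil(abs(df)/8.5)))
    print('delta cm',(d/10).round(2),'deg',round(df,1),'rows',n,'per row',(d/10/n).round(2),round(df/n,2))
E
python3 p.py 645.7 -72 180 4.2
```

```text
t 0.7 tcp [ 226.8 -473.5  231.3] phi -64.4 zax [ 0. -0. -1.] j6 -12.8 grip 0.999 F [-0.4  0.5  0.5]
delta cm [41.89 40.15 -5.13] deg 68.6 rows 13 per row [ 3.22  3.09 -0.39] 5.28
```

```bash
python3 -m crank '{"dp":[[3.2,3.1,-0.4],[3.2,3.1,-0.4],[3.2,3.1,-0.4],[3.2,3.1,-0.4],[3.2,3.1,-0.4],[3.2,3.1,-0.4],[3.2,3.1,-0.4],[3.2,3.1,-0.4],[3.2,3.1,-0.4],[3.2,3.1,-0.4]],"delta_rot":[[0,0,5.3],[0,0,5.3],[0,0,5.3],[0,0,5.3],[0,0,5.3],[0,0,5.3],[0,0,5.3],[0,0,5.3],[0,0,5.3],[0,0,5.3]],"claw":[0,0,0,0,0,0,0,0,0,0]}' 40; python3 p.py 645.7 -72 100 4.2
```

```text
time_s: 1.7
eef_pos: [548.0, -161.9, 191.2]
ee_rot: [0.0, 0.773, 0.635, 0.0]
force: [-0.2, -0.6, -0.8]
grip_width: 1.003
t 1.7 tcp [ 548.  -161.9  191.2] phi -11.2 zax [ 0. -0. -1.] j6 -17.0 grip 1.003 F [-0.2 -0.6 -0.8]
delta cm [ 9.77  8.99 -9.12] deg 15.4 rows 4 per row [ 2.44  2.25 -2.28] 3.84
```

```bash
python3 -m crank '{"dp":[[2.44,2.25,-2.2],[2.44,2.25,-2.2],[2.44,2.25,-2.2],[2.44,2.25,-2.5],[0,0,-3],[0,0,-3],[0,0,-2]],"delta_rot":[[0,0,3.85],[0,0,3.85],[0,0,3.85],[0,0,3.85],[0,0,0],[0,0,0],[0,0,0]],"claw":[90,90,90,90,90,90,90]}' 40; python3 p.py 645.7 -72 7 4.2;python3 - <<'E'
from h import *
save('scene','s1.png')
E
```

```text
time_s: 2.4
eef_pos: [643.7, -72.9, 17.8]
ee_rot: [-0.001, 0.682, 0.732, -0.001]
force: [1.1, 0.1, 0.4]
grip_width: 0.647
t 2.4 tcp [643.7 -72.9  17.8] phi 4.0 zax [-0.003  0.001 -1.   ] j6 -20.8 grip 0.647 F [1.1 0.1 0.4]
delta cm [ 0.2   0.09 -1.08] deg 0.2 rows 1 per row [ 0.2   0.09 -1.08] 0.17
```

View pics/s1.png

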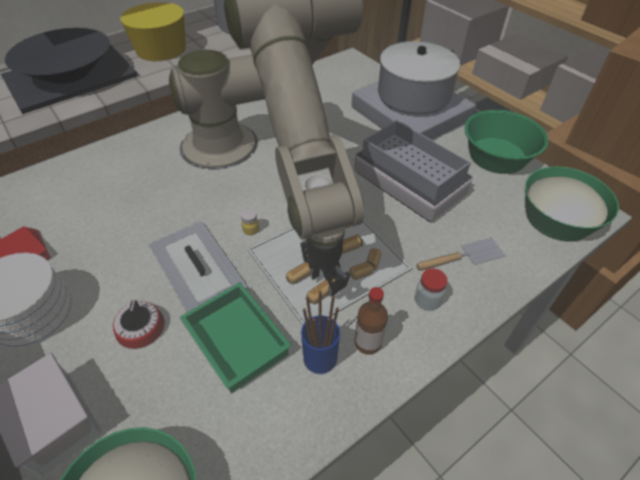

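The gripper straddles the far roll at about (320,285).

```bash
python3 -m crank '{"dp":[[0.1,0,-1],[0,0,0],[0,0,0],[0,0,0],[0,0,0],[0,0,4],[0,0,4]],"delta_rot":[[0,0,0],[0,0,0],[0,0,0],[0,0,0],[0,0,0],[0,0,0],[0,0,0]],"claw":[90,255,255,255,255,255,255]}' 50; python3 p.py 546 328 175 96
```

```text
time_s: 3.15
eef_pos: [644.8, -73.3, 90.7]
ee_rot: [-0.001, 0.682, 0.731, -0.001]
force: [1.8, -0.1, 0.2]
grip_width: 0.339
t 3.1 tcp [644.8 -73.3  90.7] phi 4.0 zax [-0.002  0.001 -1.   ] j6 -20.8 grip 0.339 F [ 1.8 -0.1  0.2]
delta cm [-9.88 40.13  8.43] deg 92.0 rows 11 per row [-0.9   3.65  0.77] 8.36
```

```bash
python3 -m crank '{"dp":[[0,2,4],[-0.4,3.5,2.5],[-0.9,4.2,0.8],[-1,4.2,0],[-1,4.2,0],[-1,4.2,0],[-1,4.2,0],[-1,4.2,0],[-1,4,0],[-1,3.2,0]],"delta_rot":[[0,0,8.4],[0,0,8.4],[0,0,8.4],[0,0,8.4],[0,0,8.4],[0,0,8.4],[0,0,8.4],[0,0,8.4],[0,0,8.4],[0,0,8.4]],"claw":[255,255,255,255,255,255,255,255,255,255]}' 50; python3 p.py 552.6 330.4 160 96
```

```text
time_s: 4.15
eef_pos: [561.5, 307.7, 163.6]
ee_rot: [0.0, 0.014, 1.0, 0.0]
force: [0.6, -0.3, 0.3]
grip_width: 0.338
t 4.2 tcp [561.5 307.7 163.6] phi 88.4 zax [ 0.  0. -1.] j6 -70.2 grip 0.338 F [ 0.6 -0.3  0.3]
delta cm [-0.89  2.27 -0.36] deg 7.6 rows 1 per row [-0.89  2.27 -0.36] 7.6
```

```bash
python3 -m crank '{"dp":[[-0.9,2.2,0],[0,0,-2],[0,0,0]],"delta_rot":[[0,0,7.6],[0,0,0],[0,0,0]],"claw":[255,255,255]}' 50; python3 p.py 552.6 330.4 81 96;python3 - <<'E'
from h import *
save('top','t2.png')
E
```

```text
time_s: 4.45
eef_pos: [552.0, 327.7, 141.2]
ee_rot: [-0.002, -0.049, 0.999, -0.001]
force: [-0.5, 0.1, -1.5]
grip_width: 0.339
t 4.5 tcp [552.  327.7 141.2] phi 95.7 zax [-0.004 -0.002 -1.   ] j6 -75.4 grip 0.339 F [-0.5  0.1 -1.5]
delta cm [ 0.06  0.27 -6.02] deg 0.3 rows 2 per row [ 0.03  0.14 -3.01] 0.17
```

View pics/t2.png

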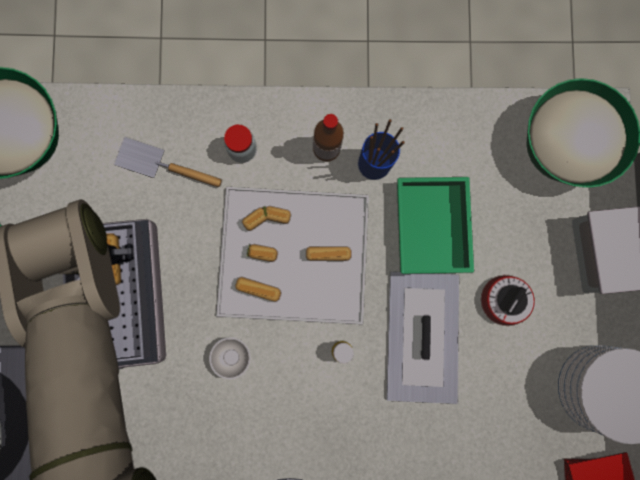

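The held roll is over the far end of the tray. The right finger, at (118,255), is inside the wall.

```bash
python3 -m crank '{"dp":[[0,0.7,-2],[0,0,-3],[0,0,-1],[0,0,0],[0,0,0]],"delta_rot":[[0,0,0],[0,0,0],[0,0,0],[0,0,0],[0,0,0]],"claw":[255,255,255,255,255]}' 50; python3 p.py 552.6 330.4 81 96
```

```text
time_s: 5.0
eef_pos: [554.2, 334.3, 84.7]
ee_rot: [0.001, -0.048, 0.999, 0.0]
force: [0.4, -0.1, -0.3]
grip_width: 0.337
t 5.0 tcp [554.2 334.3  84.7] phi 95.6 zax [ 0.002  0.001 -1.   ] j6 -74.8 grip 0.337 F [ 0.4 -0.1 -0.3]
delta cm [-0.16 -0.39 -0.37] deg 0.4 rows 1 per row [-0.16 -0.39 -0.37] 0.44
```

```bash
python3 -m crank '{"dp":[[0,0,-0.4],[0,0,0],[0,0,0],[0,0,0],[0,0,2],[0,0,4],[0,0,3]],"delta_rot":[[0,0,0],[0,0,0],[0,0,0],[0,0,0],[0,0,0],[0,0,0],[0,0,0]],"claw":[255,255,146,146,146,146,146]}' 50; python3 p.py 574.9 -80.1 150 0
```

```text
time_s: 5.7
eef_pos: [553.6, 334.6, 171.3]
ee_rot: [0.001, -0.049, 0.999, 0.0]
force: [-0.6, -0.3, 0.6]
grip_width: 0.426
t 5.7 tcp [553.6 334.6 171.3] phi 95.6 zax [ 0.001  0.    -1.   ] j6 -74.8 grip 0.426 F [-0.6 -0.3  0.6]
delta cm [  2.13 -41.47  -2.13] deg -95.6 rows 12 per row [ 0.18 -3.46 -0.18] -7.97
```

Next is roll 2 at (575,-80).

```bash
python3 -m crank '{"dp":[[0.2,-2.5,0],[0.2,-3.5,0],[0.2,-4.2,0],[0.2,-4.2,0],[0.2,-4.2,0],[0.2,-4.2,0],[0.2,-4.2,0],[0.2,-4.2,0],[0.2,-4.2,0],[0.2,-3.2,0]],"delta_rot":[[0,0,-8.4],[0,0,-8.4],[0,0,-8.4],[0,0,-8.4],[0,0,-8.4],[0,0,-8.4],[0,0,-8.4],[0,0,-8.4],[0,0,-8.4],[0,0,-8.4]],"claw":[80,80,80,80,80,80,80,80,80,80]}' 50; python3 p.py 574.9 -80.1 60 0; python3 -c "
from meas import *
rolls();save('scene','s3.png')"
```

```text
time_s: 6.7
eef_pos: [573.3, -53.9, 169.5]
ee_rot: [0.0, 0.635, 0.773, -0.0]
force: [0.5, -0.3, -0.4]
grip_width: 0.684
t 6.7 tcp [573.3 -53.9 169.5] phi 11.2 zax [ 0. -0. -1.] j6 -28.2 grip 0.684 F [ 0.5 -0.3 -0.4]
delta cm [  0.16  -2.62 -10.95] deg -11.2 rows 3 per row [ 0.05 -0.87 -3.65] -3.73
blob [195. 175.] xy 743.5 203.8 LxW 113 17 yaw 71.8 ztop 21.0
blob [258. 217.] xy 652.1 66.3 LxW 71 29 yaw -59.1 ztop 34.3
blob [117. 261.] xy 553.3 333.7 LxW 93 31 yaw 7.3 ztop 104.2
blob [256. 251.] xy 578.4 70.0 LxW 28 24 yaw 84.8 ztop 34.8
blob [244. 285.] xy 508.8 95.0 LxW 33 27 yaw 75.8 ztop 34.4
```

View pics/s3.png

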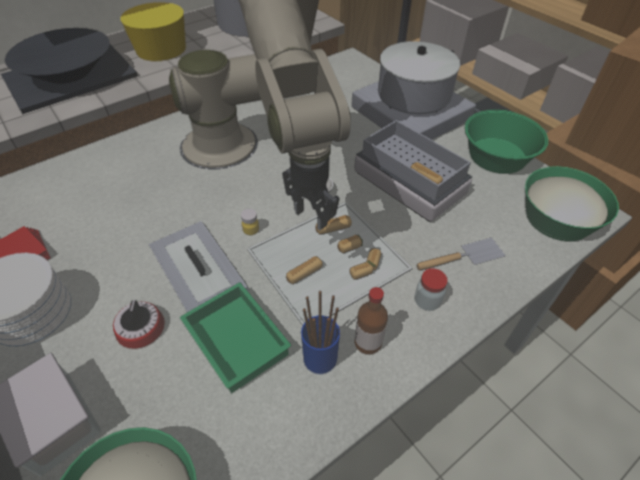

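Roll A lies in the tray at (427,172), its top at 104 mm. Roll 2, at (305,268), has not moved.

```bash
python3 -m crank '{"dp":[[0.1,-0.9,-3.4],[0,-0.9,-3.8],[0,-0.8,-4],[0,0,-3],[0,0,-1.8],[0,0,0],[0,0,0],[0,0,0]],"delta_rot":[[0,0,-3.7],[0,0,-3.7],[0,0,-3.7],[0,0,0],[0,0,0],[0,0,0],[0,0,0],[0,0,0]],"claw":[80,80,80,80,80,80,255,255]}' 50; python3 p.py 574.9 -80.1 8 0
```

```text
time_s: 7.6
eef_pos: [575.3, -77.4, 10.8]
ee_rot: [0.001, 0.704, 0.71, 0.001]
force: [1.6, 0.1, 0.6]
grip_width: 0.359
t 7.6 tcp [575.3 -77.4  10.8] phi 0.5 zax [ 0.002 -0.001 -1.   ] j6 -19.8 grip 0.359 F [1.6 0.1 0.6]
delta cm [-0.04 -0.27 -0.28] deg -0.5 rows 1 per row [-0.04 -0.27 -0.28] -0.55
```

```bash
python3 -m crank '{"dp":[[0,0,0],[0,0,2],[0,0,4],[0,0,4.4],[-1,2.5,3.5],[-1.5,3.5,1.1],[-1.5,3.9,0],[-1.5,3.9,0],[-1.5,3.9,0],[-1.5,3.9,0]],"delta_rot":[[0,0,0],[0,0,0],[0,0,0],[0,0,8],[0,0,8.4],[0,0,8.4],[0,0,8.4],[0,0,8.4],[0,0,8.4],[0,0,8.4]],"claw":[255,255,255,255,255,255,255,255,255,255]}' 50; python3 p.py 431 320.7 160 96
```

```text
time_s: 8.6
eef_pos: [488.6, 140.0, 160.2]
ee_rot: [0.001, 0.265, 0.964, 0.0]
force: [1.4, -0.4, -0.4]
grip_width: 0.34
t 8.6 tcp [488.6 140.  160.2] phi 59.2 zax [ 0.001  0.    -1.   ] j6 -56.5 grip 0.34 F [ 1.4 -0.4 -0.4]
delta cm [-5.76 18.07 -0.02] deg 36.8 rows 5 per row [-1.15  3.61 -0.  ] 7.35
```

```bash
python3 -m crank '{"dp":[[-1.2,3.7,0],[-1.2,3.7,0],[-1.2,3.7,0],[-1.2,3.7,0],[-0.8,3,0],[0,0,-2],[0,0,-2],[0,0,0]],"delta_rot":[[0,0,7.4],[0,0,7.4],[0,0,7.4],[0,0,7.4],[0,0,7],[0,0,0],[0,0,0],[0,0,0]],"claw":[255,255,255,255,255,255,255,255]}' 50; python3 p.py 431 320.7 80 96
```

```text
time_s: 9.4
eef_pos: [432.2, 316.3, 117.8]
ee_rot: [-0.002, -0.048, 0.999, -0.001]
force: [0.3, 0.2, 0.5]
grip_width: 0.337
t 9.4 tcp [432.2 316.3 117.8] phi 95.5 zax [-0.003 -0.001 -1.   ] j6 -71.9 grip 0.337 F [0.3 0.2 0.5]
delta cm [-0.12  0.44 -3.78] deg 0.5 rows 1 per row [-0.12  0.44 -3.78] 0.46
```

```bash
python3 -m crank '{"dp":[[0,0.4,-1.5],[0,0,-1.5],[0,0,-0.8],[0,0,0],[0,0,0],[0,0,0],[0,0,2],[0,0,4],[0,0,3]],"delta_rot":[[0,0,0],[0,0,0],[0,0,0],[0,0,0],[0,0,0],[0,0,0],[0,0,0],[0,0,0],[0,0,0]],"claw":[255,255,255,255,146,146,146,146,146]}' 50; python3 p.py 500 66.7 150 -17
```

```text
time_s: 10.3
eef_pos: [433.7, 320.7, 173.8]
ee_rot: [0.001, -0.048, 0.999, 0.0]
force: [-0.0, 0.8, -0.8]
grip_width: 0.429
t 10.3 tcp [433.7 320.7 173.8] phi 95.5 zax [ 0.002  0.001 -1.   ] j6 -71.5 grip 0.429 F [-0.   0.8 -0.8]
delta cm [  6.63 -25.4   -2.38] deg -112.5 rows 14 per row [ 0.47 -1.81 -0.17] -8.04
```

```bash
python3 -m crank '{"dp":[[0.5,-1.8,0],[0.5,-1.8,0],[0.5,-1.8,0],[0.5,-1.8,0],[0.5,-1.8,0],[0.5,-1.8,0],[0.5,-1.8,0],[0.5,-1.8,0],[0.5,-1.8,0],[0.5,-1.8,0]],"delta_rot":[[0,0,-8.2],[0,0,-8.2],[0,0,-8.2],[0,0,-8.2],[0,0,-8.2],[0,0,-8.2],[0,0,-8.2],[0,0,-8.2],[0,0,-8.2],[0,0,-8.2]],"claw":[80,80,80,80,80,80,80,80,80,80]}' 50; python3 p.py 500 66.7 80 -17.2; python3 -c "
from meas import *
rolls();save('scene','s4.png')"
```

```text
time_s: 11.3
eef_pos: [483.7, 139.8, 172.0]
ee_rot: [0.0, 0.621, 0.783, 0.0]
force: [0.7, -0.8, 0.2]
grip_width: 0.685
t 11.3 tcp [483.7 139.8 172. ] phi 13.2 zax [ 0.001  0.    -1.   ] j6 -10.4 grip 0.685 F [ 0.7 -0.8  0.2]
delta cm [ 1.63 -7.31 -9.2 ] deg -30.4 rows 4 per row [ 0.41 -1.83 -2.3 ] -7.59
blob [195. 175.] xy 743.7 204.2 LxW 113 16 yaw 70.7 ztop 21.1
blob [266. 217.] xy 651.6 51.1 LxW 99 39 yaw -78.4 ztop 34.2
blob [116. 260.] xy 554.6 334.1 LxW 89 30 yaw 6.3 ztop 104.1
blob [262. 253.] xy 575.4 58.1 LxW 58 27 yaw 78.8 ztop 34.3
blob [258. 289.] xy 500.1 66.8 LxW 93 27 yaw 72.8 ztop 34.1
blob [117. 322.] xy 435.3 326.3 LxW 83 17 yaw -0.9 ztop 103.9
```

View pics/s4.png

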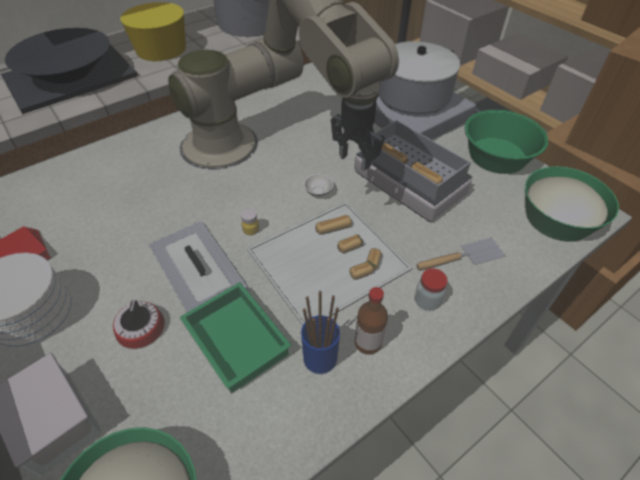

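Both rolls are in the tray, at (395,152) and (427,172). The third roll has not moved.

```bash
python3 -m crank '{"dp":[[0.4,-1.85,-2.3],[0.4,-1.85,-2.3],[0.4,-1.85,-2.3],[0.4,-1.8,-2.3],[0,0,-4],[0,0,-3.1],[0,0,0],[0,0,0]],"delta_rot":[[0,0,-7.6],[0,0,-7.6],[0,0,-7.6],[0,0,-7.6],[0,0,0],[0,0,0],[0,0,0],[0,0,0]],"claw":[80,80,80,80,80,80,80,255]}' 50; python3 p.py 500 66.7 9 -17.2
```

```text
time_s: 12.2
eef_pos: [499.9, 67.5, 9.2]
ee_rot: [0.0, 0.803, 0.596, 0.0]
force: [0.7, -0.4, 0.3]
grip_width: 0.528
t 12.2 tcp [499.9  67.5   9.2] phi -16.8 zax [ 0.001 -0.    -1.   ] j6 11.1 grip 0.528 F [ 0.7 -0.4  0.3]
delta cm [ 0.01 -0.08 -0.02] deg -0.4 rows 1 per row [ 0.01 -0.08 -0.02] -0.42
```

```bash
python3 -m crank '{"dp":[[0,0,0],[0,0,0],[0,0,2],[0,0,4],[0,0.2,4.4],[0,1.5,4],[-0.2,3,2],[-0.2,3,0],[-0.1,3,0],[-0.1,3,0]],"delta_rot":[[0,0,0],[0,0,0],[0,0,0],[0,0,4],[0,0,8.2],[0,0,8.2],[0,0,8.2],[0,0,8.2],[0,0,8.2],[0,0,8.2]],"claw":[255,255,255,255,255,255,255,255,255,255]}' 50; python3 p.py 487.1 379.8 172 96
```

```text
time_s: 13.2
eef_pos: [493.3, 205.4, 173.8]
ee_rot: [0.001, 0.449, 0.894, 0.001]
force: [0.9, 0.5, 0.2]
grip_width: 0.34
t 13.2 tcp [493.3 205.4 173.8] phi 36.7 zax [ 0.002  0.    -1.   ] j6 -26.6 grip 0.34 F [0.9 0.5 0.2]
delta cm [-0.62 17.44 -0.18] deg 59.3 rows 7 per row [-0.09  2.49 -0.03] 8.48
```

```bash
python3 -m crank '{"dp":[[-0.1,2.5,0],[-0.1,2.5,0],[-0.1,2.5,0],[-0.1,2.5,0],[-0.1,2.5,0],[-0.1,2.5,0],[0,2,0],[0,0,-3],[0,0,-2],[0,0,0]],"delta_rot":[[0,0,8.4],[0,0,8.4],[0,0,8.4],[0,0,8.4],[0,0,8.4],[0,0,8.4],[0,0,8.4],[0,0,0],[0,0,0],[0,0,0]],"claw":[255,255,255,255,255,255,255,255,255,255]}' 50; python3 p.py 487.1 379.8 81 96
```

```text
time_s: 14.2
eef_pos: [486.2, 373.7, 120.7]
ee_rot: [-0.002, -0.045, 0.999, -0.001]
force: [-0.2, -0.0, -1.0]
grip_width: 0.344
t 14.2 tcp [486.2 373.7 120.7] phi 95.1 zax [-0.004 -0.002 -1.   ] j6 -68.5 grip 0.344 F [-0.2 -0.  -1. ]
delta cm [ 0.09  0.61 -3.97] deg 0.9 rows 1 per row [ 0.09  0.61 -3.97] 0.86
```

```bash
python3 -m crank '{"dp":[[0,0.5,-1.5],[0,0,-1.6],[0,0,-1],[0,0,0],[0,0,0],[0,0,0],[0,0,2],[0,0,4],[0,0,3]],"delta_rot":[[0,0,0],[0,0,0],[0,0,0],[0,0,0],[0,0,0],[0,0,0],[0,0,0],[0,0,0],[0,0,0]],"claw":[255,255,255,255,146,146,146,146,146]}' 50; python3 p.py 575.4 58.1 150 -11
```

```text
time_s: 15.1
eef_pos: [487.7, 379.2, 174.0]
ee_rot: [0.001, -0.044, 0.999, 0.0]
force: [0.4, 0.2, 0.0]
grip_width: 0.427
t 15.1 tcp [487.7 379.2 174. ] phi 95.1 zax [ 0.002  0.001 -1.   ] j6 -68.1 grip 0.427 F [0.4 0.2 0. ]
delta cm [  8.77 -32.11  -2.4 ] deg -106.1 rows 13 per row [ 0.67 -2.47 -0.18] -8.16
```

```bash
python3 -m crank '{"dp":[[0.7,-2.5,0],[0.7,-2.5,0],[0.7,-2.5,0],[0.7,-2.5,0],[0.7,-2.5,0],[0.7,-2.5,0],[0.7,-2.5,0],[0.7,-2.5,0],[0.7,-2.5,0],[0.7,-2.5,0]],"delta_rot":[[0,0,-8.2],[0,0,-8.2],[0,0,-8.2],[0,0,-8.2],[0,0,-8.2],[0,0,-8.2],[0,0,-8.2],[0,0,-8.2],[0,0,-8.2],[0,0,-8.2]],"claw":[80,80,80,80,80,80,80,80,80,80]}' 50; python3 p.py 575.4 58.1 80 -11; python3 -c "
from meas import *
rolls();save('scene','s5.png')
print(pinpoint('scene','roll1_c'))"
```

```text
time_s: 16.1
eef_pos: [557.8, 128.0, 172.0]
ee_rot: [0.0, 0.624, 0.781, 0.0]
force: [0.5, -0.3, 0.5]
grip_width: 0.687
t 16.1 tcp [557.8 128.  172. ] phi 12.8 zax [ 0.001  0.    -1.   ] j6 -11.6 grip 0.687 F [ 0.5 -0.3  0.5]
delta cm [ 1.76 -6.99 -9.2 ] deg -23.8 rows 3 per row [ 0.59 -2.33 -3.07] -7.92
blob [195. 175.] xy 743.5 203.7 LxW 113 16 yaw 71.7 ztop 20.7
blob [266. 217.] xy 651.1 51.1 LxW 99 39 yaw -78.9 ztop 34.3
blob [114. 257.] xy 555.7 336.0 LxW 86 29 yaw 1.9 ztop 104.1
blob [262. 253.] xy 575.4 58.1 LxW 58 27 yaw 79.2 ztop 34.0
blob [ 87. 294.] xy 487.5 385.8 LxW 82 20 yaw 0.1 ztop 104.0
blob [118. 318.] xy 438.7 323.8 LxW 87 24 yaw 2.6 ztop 103.8
[{'centre': [421.7, 156.0], 'p': 0.61}]
```

View pics/s5.png

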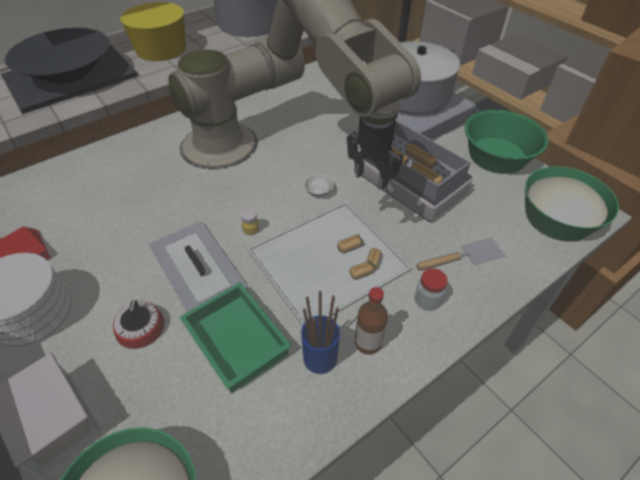

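All three whole rolls are in the tray. Now the short one.

```bash
python3 -m crank '{"dp":[[0.6,-2.3,-3],[0.6,-2.4,-3],[0.6,-2.3,-3],[0,0,-4],[0,0,-3.2],[0,0,0],[0,0,0],[0,0,0],[0,0,0]],"delta_rot":[[0,0,-7.9],[0,0,-7.9],[0,0,-7.9],[0,0,0],[0,0,0],[0,0,0],[0,0,0],[0,0,0],[0,0,0]],"claw":[80,80,80,80,80,80,255,255,255]}' 50; python3 p.py 600 -290 140 0
```

```text
time_s: 17.15
eef_pos: [576.8, 59.3, 11.8]
ee_rot: [0.001, 0.769, 0.639, 0.002]
force: [-0.6, 1.6, 7.6]
grip_width: 0.335
t 17.1 tcp [576.8  59.3  11.8] phi -10.5 zax [ 0.004 -0.    -1.   ] j6 4.8 grip 0.335 F [-0.6  1.6  7.6]
delta cm [  2.32 -34.93  12.82] deg 10.5 rows 9 per row [ 0.26 -3.88  1.42] 1.17
```

```bash
python3 -m crank '{"dp":[[0,0,3],[0,-1.5,4],[0.3,-3.5,2.5],[0.3,-4.4,0.5],[0.3,-4.5,0],[0.3,-4.5,0],[0.3,-4.5,0],[0.3,-4.5,0],[0.3,-4.4,0],[0.3,-3.1,0]],"delta_rot":[[0,0,0],[0,0,1.3],[0,0,1.3],[0,0,1.3],[0,0,1.3],[0,0,1.3],[0,0,1.3],[0,0,1.3],[0,0,1.3],[0,0,0]],"claw":[255,255,255,255,255,255,255,255,255,255]}' 50; python3 p.py 600 -290 20 0
```

```text
time_s: 18.15
eef_pos: [599.3, -292.9, 110.7]
ee_rot: [0.001, 0.709, 0.706, 0.0]
force: [-0.1, 0.6, -1.4]
grip_width: 0.339
t 18.1 tcp [ 599.3 -292.9  110.7] phi -0.2 zax [ 0.002 -0.001 -1.   ] j6 -35.8 grip 0.339 F [-0.1  0.6 -1.4]
delta cm [ 0.07  0.29 -9.07] deg 0.2 rows 3 per row [ 0.02  0.1  -3.02] 0.08
```

```bash
python3 -m crank '{"dp":[[0.2,0.2,-4],[0,0,-3.2],[0,0,-2],[0,0,0],[0,0,0],[0,0,0],[0,0,3],[0,0,4],[0,0,3]],"delta_rot":[[0,0,0],[0,0,0],[0,0,0],[0,0,0],[0,0,0],[0,0,0],[0,0,0],[0,0,0],[0,0,0]],"claw":[255,255,255,255,120,120,120,120,120]}' 50; python3 p.py 651 50 110 11; python3 -c "
from h import *
im,d=save('top','t6.png')
cv2.imwrite('pics/z6.png',cv2.resize(im[190:310,215:375,::-1],None,fx=5,fy=5,interpolation=cv2.INTER_CUBIC))
print(pinpoint('top','bent_c'),pinpoint('top','lid_handle'))"
```

```text
time_s: 19.05
eef_pos: [602.2, -288.4, 121.6]
ee_rot: [0.002, 0.708, 0.706, 0.0]
force: [0.2, -0.8, 0.6]
grip_width: 0.529
t 19.1 tcp [ 602.2 -288.4  121.6] phi -0.2 zax [ 0.004 -0.003 -1.   ] j6 -35.4 grip 0.529 F [ 0.2 -0.8  0.6]
delta cm [ 4.88 33.84 -1.16] deg 11.2 rows 8 per row [ 0.61  4.23 -0.15] 1.4
[{'centre': [268.3, 214.7], 'p': 0.73}, {'centre': [514.0, 301.6], 'p': 0.54}] []
```

View pics/t6.png

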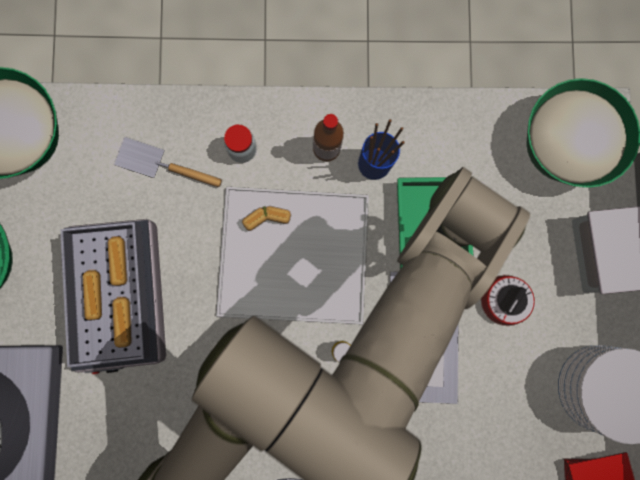

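View pics/z6.png

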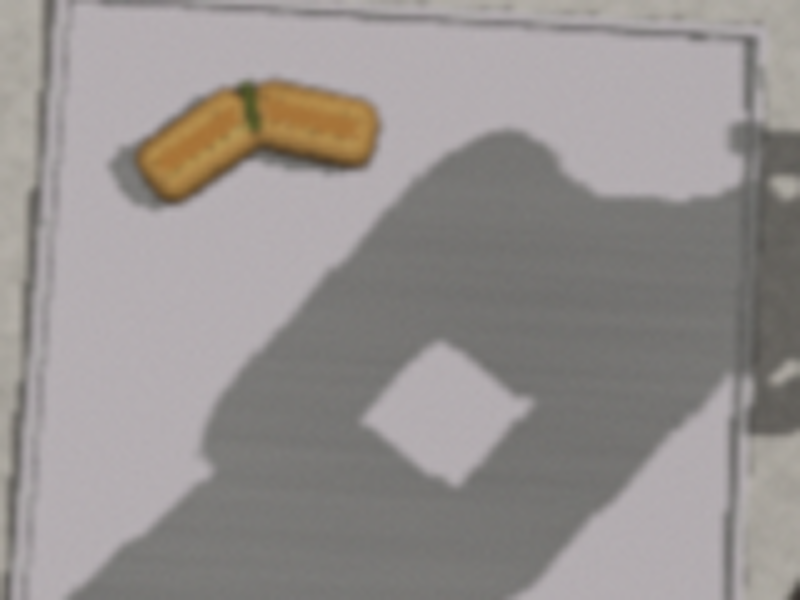

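The three rolls sit in the tray in one layer. The bent roll's elbow shows at (265,212) in the top view.

```bash
python3 - <<'E'
from meas import *
print(at_z('top',(265.4,211.8),32),at_z('top',(268.3,214.7),18))
E
```

```text
[660.6  51.9  32. ] [656.8  46.7  18. ]
```

```bash
python3 -m crank '{"dp":[[0.5,3,0],[0.6,4.2,0],[0.6,4.3,0],[0.6,4.3,0],[0.6,4.3,0],[0.6,4.3,0],[0.6,4.3,0],[0.6,3.2,0],[0.5,2,0],[0,0,-2]],"delta_rot":[[0,0,1.4],[0,0,1.4],[0,0,1.4],[0,0,1.4],[0,0,1.4],[0,0,1.4],[0,0,1.4],[0,0,1.4],[0,0,1],[0,0,0]],"claw":[60,60,60,60,60,60,60,60,60,60]}' 50; python3 p.py 657 50 10 12
```

```text
time_s: 20.2
eef_pos: [654.7, 54.0, 99.3]
ee_rot: [0.002, 0.628, 0.778, 0.002]
force: [0.2, -0.1, -0.2]
grip_width: 0.762
t 20.2 tcp [654.7  54.   99.3] phi 12.2 zax [ 0.005  0.    -1.   ] j6 -17.7 grip 0.762 F [ 0.2 -0.1 -0.2]
delta cm [ 0.23 -0.4  -8.93] deg -0.2 rows 2 per row [ 0.11 -0.2  -4.46] -0.11
```

```bash
python3 -m crank '{"dp":[[0.2,-0.4,-4],[0,0,-3],[0,0,-1.9],[0,0,0],[0,0,0],[0,0,0],[0,0,0],[0,0,0],[0,0,3],[0,0,4]],"delta_rot":[[0,0,0],[0,0,0],[0,0,0],[0,0,0],[0,0,0],[0,0,0],[0,0,0],[0,0,0],[0,0,0],[0,0,0]],"claw":[60,60,60,60,255,255,255,255,255,255]}' 50; python3 p.py 675 -287 115 0
```

```text
time_s: 21.2
eef_pos: [654.3, 47.1, 77.9]
ee_rot: [-0.001, 0.629, 0.777, -0.001]
force: [1.3, -0.3, -0.4]
grip_width: 0.388
t 21.2 tcp [654.3  47.1  77.9] phi 12.0 zax [-0.004  0.    -1.   ] j6 -18.1 grip 0.388 F [ 1.3 -0.3 -0.4]
delta cm [  2.07 -33.41   3.71] deg -12.0 rows 8 per row [ 0.26 -4.18  0.46] -1.5
```

```bash
python3 -m crank '{"dp":[[0,-1.5,3.5],[0.1,-3.5,0.5],[0.2,-4.4,0],[0.2,-4.5,0],[0.2,-4.5,0],[0.2,-4.5,0],[0.2,-4.4,0],[0.2,-4,0],[0.2,-2.4,0],[0,0,0]],"delta_rot":[[0,0,0],[0,0,-1.5],[0,0,-1.5],[0,0,-1.5],[0,0,-1.5],[0,0,-1.5],[0,0,-1.5],[0,0,-1.5],[0,0,-1.5],[0,0,0]],"claw":[255,255,255,255,255,255,255,255,255,255]}' 50; python3 p.py 670 -290 18 0;python3 -c "
from h import *
save('scene','s7.png')"
```

```text
time_s: 22.2
eef_pos: [669.6, -293.6, 118.3]
ee_rot: [0.0, 0.709, 0.706, -0.0]
force: [0.1, 0.7, -0.6]
grip_width: 0.385
t 22.2 tcp [ 669.6 -293.6  118.3] phi -0.3 zax [ 0.    -0.001 -1.   ] j6 -32.6 grip 0.385 F [ 0.1  0.7 -0.6]
delta cm [  0.04   0.36 -10.03] deg 0.3 rows 3 per row [ 0.01  0.12 -3.34] 0.08
```

View pics/s7.png

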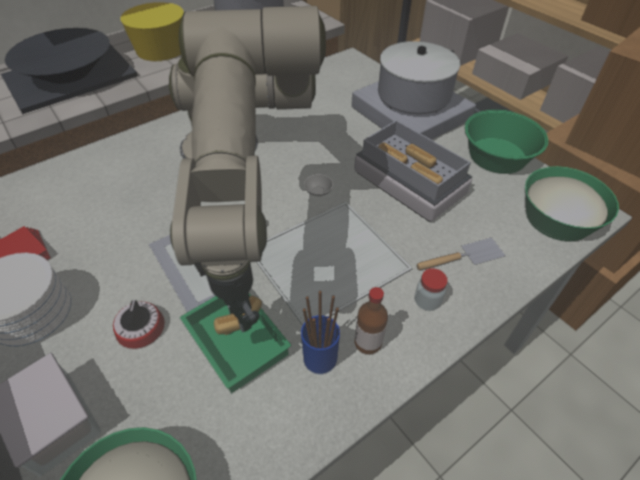

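The bent roll is held above the basin at (240,318). I'll lower it and let go.

```bash
python3 -m crank '{"dp":[[0,0.3,-4],[0,0,-3.5],[0,0,-2.4],[0,0,0],[0,0,0],[0,0,0],[0,0,3],[0,0,4],[0,0,4],[0,0,3]],"delta_rot":[[0,0,0],[0,0,0],[0,0,0],[0,0,0],[0,0,0],[0,0,0],[0,0,0],[0,0,0],[0,0,0],[0,0,0]],"claw":[255,255,255,255,125,125,125,125,125,125]}' 50; python3 p.py 403 -278.3 120 87.5
```

```text
time_s: 23.25
eef_pos: [670.7, -286.0, 162.1]
ee_rot: [0.001, 0.707, 0.708, 0.0]
force: [0.3, -0.1, 0.2]
grip_width: 0.511
t 23.2 tcp [ 670.7 -286.   162.1] phi 0.1 zax [ 0.001 -0.001 -1.   ] j6 -32.3 grip 0.511 F [ 0.3 -0.1  0.2]
delta cm [-26.77   0.77  -4.21] deg 87.4 rows 11 per row [-2.43  0.07 -0.38] 7.95
```

```bash
python3 -m crank '{"dp":[[-1.5,0,0],[-2.5,0,0],[-2.5,0,0],[-2.5,0,0],[-2.5,0,0],[-2.5,0,0],[-2.5,0,0],[-2.5,0,0],[-2.5,0,0],[-2.5,0,0]],"delta_rot":[[0,0,8],[0,0,8],[0,0,8],[0,0,8],[0,0,8],[0,0,8],[0,0,8],[0,0,8],[0,0,8],[0,0,8]],"claw":[60,60,60,60,60,60,60,60,60,60]}' 50; python3 p.py 403 -278.3 120 87.5;python3 - <<'E'
from m2 import *
im,d=save('scene','s8.png')
run(['lid_handle'],dict(lid_handle=33),'scene')
P=cloud('scene',d);print('handle',rect(box(P,330,480,-330,-220,34,50)))
im,d=save('top','t8.png')
E
```

```text
time_s: 24.25
eef_pos: [429.4, -285.8, 159.1]
ee_rot: [-0.0, 0.084, 0.996, 0.0]
force: [1.0, -0.7, -0.5]
grip_width: 0.762
t 24.2 tcp [ 429.4 -285.8  159.1] phi 80.4 zax [-0.     0.001 -1.   ] j6 -127.1 grip 0.762 F [ 1.  -0.7 -0.5]
delta cm [-2.64  0.75 -3.91] deg 7.1 rows 2 per row [-1.32  0.38 -1.96] 3.55
lid_handle [(0.64, array([195., 247.]), array([ 371.5, -261.1]))]
handle c 373.6 -265.8  87x16 yaw -2.7 n195 z40.6
```

View pics/s8.png

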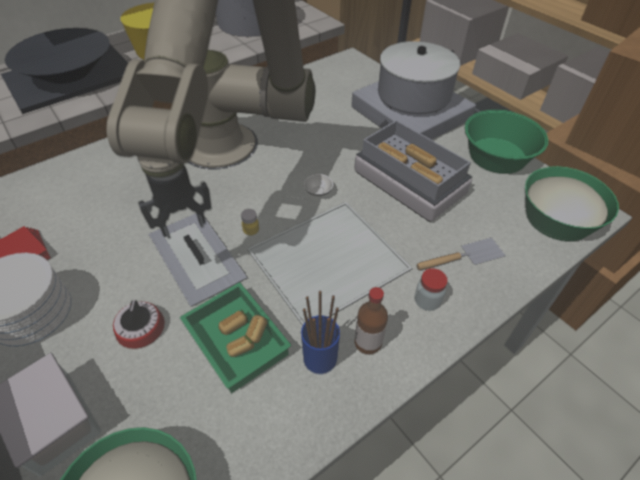

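View pics/t8.png

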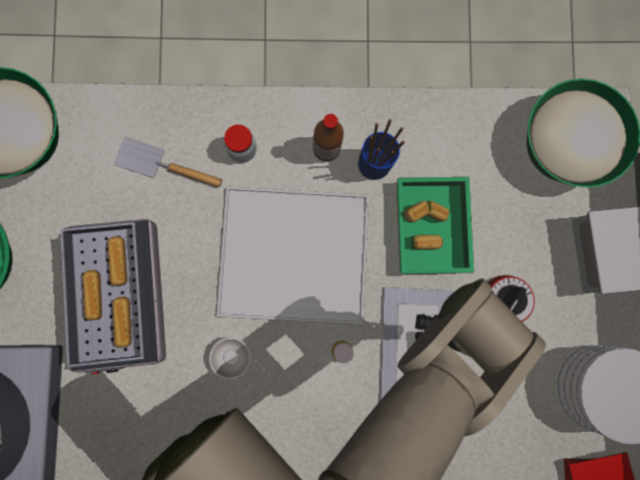

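Culls are in the basin. The lid has been knocked aside: its handle now shows at (195,247). I'll check the scene camera against the earlier top-view measurement.

```bash
python3 - <<'E'
from m2 import *
P=cloud('scene',np.load('pics/scene0.npy'));print('handle start',rect(box(P,330,480,-330,-220,34,50)),'rim',rect(box(P,330,660,230,460,114,130)))
im,d=capture('scene')
P=cloud('scene',d);print('handle',rect(box(P,310,480,-330,-200,34,50)))
print('flange',rect(box(P,200,560,-350,-180,5,15)))
E
python3 p.py 374 -266 100 87.5
```

```text
handle start c 405.2 -279.4  92x16 yaw -2.8 n209 z40.5 rim c 491.5 351.2  263x146 yaw 5.6 n686 z118.9
handle c 372.2 -265.6  90x17 yaw -2.8 n196 z40.7
flange c 392.9 -268.7  336x155 yaw -1.2 n4759 z9.6
t 24.4 tcp [ 430.6 -286.5  159.5] phi 79.9 zax [ 0.  0. -1.] j6 -126.5 grip 0.764 F [ 0.4 -0.4 -0.5]
delta cm [-5.66  2.05 -5.95] deg 7.6 rows 2 per row [-2.83  1.02 -2.97] 3.8
```

```bash
python3 -m crank '{"dp":[[-2.5,1,-2],[-2.5,1,-3],[-0.8,0.1,-2],[0,0,-2],[0,0,-2],[0,0,-1],[0,0,0]],"delta_rot":[[0,0,3.8],[0,0,3.6],[0,0,0],[0,0,0],[0,0,0],[0,0,0],[0,0,0]],"claw":[100,100,100,100,100,100,100]}' 80; python3 p.py 371 -265 16 87.3; python3 -c "
from h import *
im,d=save('scene','s9.png')
cv2.imwrite('pics/z9.png',cv2.resize(im[190:310,120:280,::-1],None,fx=5,fy=5,interpolation=cv2.INTER_CUBIC))"
```

```text
time_s: 25.15
eef_pos: [372.6, -265.3, 38.3]
ee_rot: [-0.001, 0.023, 1.0, 0.001]
force: [1.0, -0.3, 1.0]
grip_width: 0.609
t 25.1 tcp [ 372.6 -265.3   38.3] phi 87.4 zax [-0.001  0.002 -1.   ] j6 -137.6 grip 0.609 F [ 1.  -0.3  1. ]
delta cm [-0.16  0.03 -2.23] deg -0.1 rows 1 per row [-0.16  0.03 -2.23] -0.09
```

View pics/z9.png

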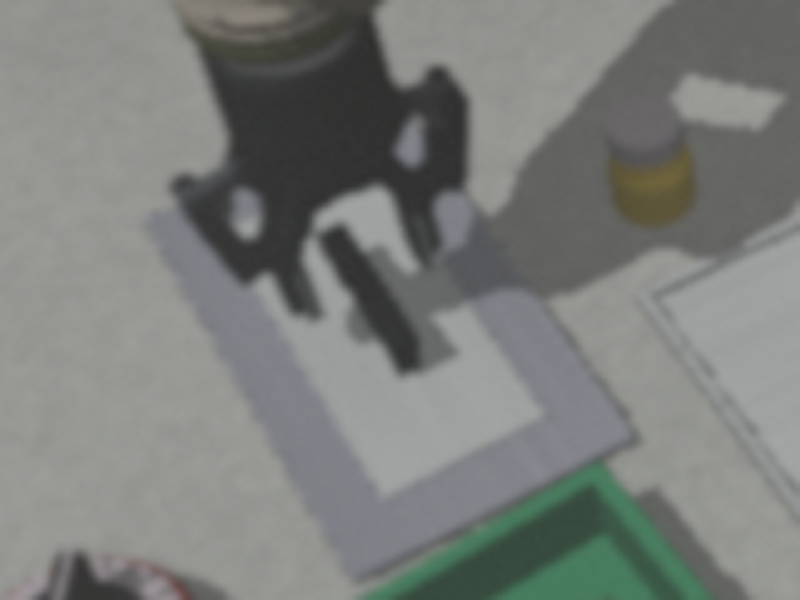

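The fingers straddle the handle bar, so I'll lower and pinch.

```bash
python3 -m crank '{"dp":[[-0.1,0,-1.2],[0,0,-1],[0,0,0],[0,0,0],[0,0,0],[0,0,0],[0,0,0],[0,0,0]],"delta_rot":[[0,0,0],[0,0,0],[0,0,0],[0,0,0],[0,0,0],[0,0,0],[0,0,0],[0,0,0]],"claw":[100,100,100,255,255,255,255,255]}' 80; python3 p.py 490 352 200 96
```

```text
time_s: 26.0
eef_pos: [371.7, -266.2, 18.0]
ee_rot: [0.0, 0.023, 1.0, -0.0]
force: [-1.8, 0.5, 5.3]
grip_width: 0.171
t 26.0 tcp [ 371.7 -266.2   18. ] phi 87.4 zax [ 0.001 -0.001 -1.   ] j6 -137.8 grip 0.171 F [-1.8  0.5  5.3]
delta cm [11.83 61.82 18.2 ] deg 8.6 rows 15 per row [0.79 4.12 1.21] 0.57
```

```bash
python3 -m crank '{"dp":[[0,0,1],[0,0,2],[0,0,3],[0,0,4],[0,0,4],[0.5,1,3.5],[1.2,2.5,1],[1.2,3.6,0],[1.2,4,0],[1.2,4,0]],"delta_rot":[[0,0,0],[0,0,0],[0,0,0],[0,0,0],[0,0,0],[0,0,0],[0,0,0],[0,0,0],[0,0,0],[0,0,0]],"claw":[255,255,255,255,255,255,255,255,255,255]}' 80; python3 p.py 490 352 200 96;python3 -c "
from h import *
im,d=save('scene','s10.png')"
```

```text
time_s: 27.0
eef_pos: [424.3, -113.4, 202.9]
ee_rot: [0.0, 0.023, 1.0, -0.0]
force: [0.8, -0.4, -2.8]
grip_width: 0.171
t 27.0 tcp [ 424.3 -113.4  202.9] phi 87.4 zax [ 0. -0. -1.] j6 -117.7 grip 0.171 F [ 0.8 -0.4 -2.8]
delta cm [ 6.57 46.54 -0.29] deg 8.6 rows 11 per row [ 0.6   4.23 -0.03] 0.79
```

View pics/s10.png

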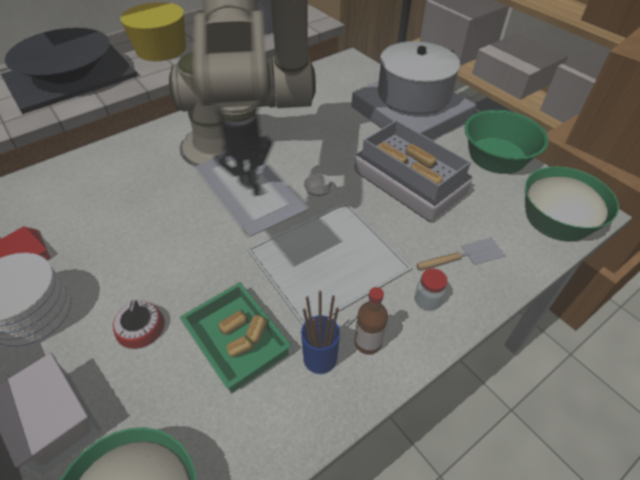

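```bash
python3 -m crank '{"dp":[[0.7,4.4,0],[0.7,4.4,0],[0.7,4.4,0],[0.7,4.4,0],[0.7,4.4,0],[0.7,4.4,0],[0.7,4.4,0],[0.6,4.4,0],[0.6,4.4,0],[0.3,3,0]],"delta_rot":[[0,0,0.9],[0,0,0.9],[0,0,0.9],[0,0,0.9],[0,0,0.9],[0,0,0.9],[0,0,0.9],[0,0,0.9],[0,0,0.9],[0,0,0.4]],"claw":[255,255,255,255,255,255,255,255,255,255]}' 80; python3 p.py 490.5 351.7 160 96
```

```text
time_s: 28.05
eef_pos: [487.9, 313.5, 202.6]
ee_rot: [-0.0, -0.052, 0.999, 0.0]
force: [0.6, -0.7, -2.5]
grip_width: 0.166
t 28.1 tcp [487.9 313.5 202.6] phi 96.0 zax [-0.  0. -1.] j6 -74.9 grip 0.166 F [ 0.6 -0.7 -2.5]
delta cm [ 0.26  3.82 -4.26] deg -0.0 rows 2 per row [ 0.13  1.91 -2.13] -0.01
```

```bash
python3 -m crank '{"dp":[[0.2,2,0],[0,1.6,0],[0,0,-2],[0,0,-2],[0,0,-1],[0,0,0],[0,0,0]],"delta_rot":[[0,0,0],[0,0,0],[0,0,0],[0,0,0],[0,0,0],[0,0,0],[0,0,0]],"claw":[255,255,255,255,255,255,255]}' 80; python3 p.py 490.5 351.7 133 96;python3 -c "
from m2 import *
im,d=save('scene','s11.png')
P=cloud('scene',d);print('flange',rect(box(P,330,660,230,460,124,160)))
cv2.imwrite('pics/z11.png',cv2.resize(im[90:240,330:500,::-1],None,fx=4,fy=4,interpolation=cv2.INTER_CUBIC))"
```

```text
time_s: 28.75
eef_pos: [490.7, 347.0, 153.3]
ee_rot: [0.0, -0.051, 0.999, 0.0]
force: [0.0, 0.5, -1.1]
grip_width: 0.17
t 28.8 tcp [490.7 347.  153.3] phi 95.9 zax [ 0.001  0.    -1.   ] j6 -71.8 grip 0.17 F [ 0.   0.5 -1.1]
delta cm [-0.02  0.47 -2.03] deg 0.1 rows 1 per row [-0.02  0.47 -2.03] 0.11
flange c 490.3 347.1  269x152 yaw 6.1 n3072 z145.2
```

View pics/z11.png

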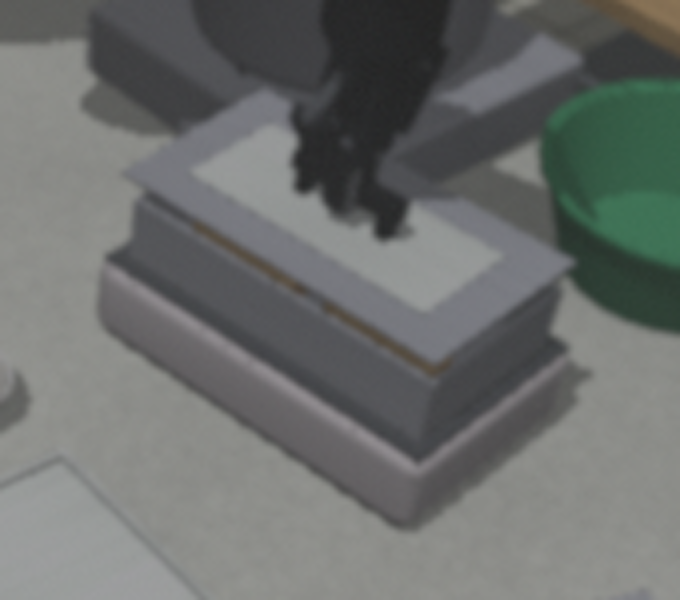

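The lid is level above the rim and needs about 4 mm more in y. Then it goes down.

```bash
python3 -m crank '{"dp":[[0.1,0.45,0],[0,0,-0.6],[0,0,-0.5],[0,0,-0.4],[0,0,-0.3],[0,0,0]],"delta_rot":[[0,0,0],[0,0,0],[0,0,0],[0,0,0],[0,0,0],[0,0,0]],"claw":[255,255,255,255,255,255]}' 80; python3 p.py 490.5 351.7 133 96
```

```text
time_s: 29.4
eef_pos: [491.2, 351.4, 133.7]
ee_rot: [-0.0, -0.051, 0.999, -0.0]
force: [-0.2, -0.7, -1.6]
grip_width: 0.168
t 29.4 tcp [491.2 351.4 133.7] phi 95.9 zax [-0.001 -0.    -1.   ] j6 -71.4 grip 0.168 F [-0.2 -0.7 -1.6]
delta cm [-0.07  0.03 -0.07] deg 0.1 rows 1 per row [-0.07  0.03 -0.07] 0.1
```

```bash
python3 -m crank '{"dp":[[0,0,-0.1],[0,0,-0.1],[0,0,0],[0,0,0],[0,0,0],[0,0,0]],"delta_rot":[[0,0,0],[0,0,0],[0,0,0],[0,0,0],[0,0,0],[0,0,0]],"claw":[255,255,255,100,100,100]}' 80; python3 p.py 490.5 351.7 133 96;python3 -c "
from m2 import *
im,d=save('scene','s12.png')
P=cloud('scene',d);Q=box(P,330,660,230,460,118,130);print('flange',rect(Q));A=np.c_[Q[:,:2]-Q[:,:2].mean(0),np.ones(len(Q))];print(np.linalg.lstsq(A,Q[:,2],rcond=None)[0])"
```

```text
time_s: 30.0
eef_pos: [491.5, 351.6, 132.3]
ee_rot: [0.0, -0.051, 0.999, 0.0]
force: [-0.6, 0.6, -0.1]
grip_width: 0.611
t 30.0 tcp [491.5 351.6 132.3] phi 95.9 zax [ 0.  0. -1.] j6 -71.4 grip 0.611 F [-0.6  0.6 -0.1]
delta cm [-0.1   0.01  0.07] deg 0.1 rows 1 per row [-0.1   0.01  0.07] 0.1
flange c 490.8 350.2  271x151 yaw 6.4 n2919 z124.9
[ -0.    0.  124.9]
```

```bash
python3 -m crank '{"dp":[[0,0,1],[0,0,3],[0,0,4],[-0.3,-2,2],[-0.3,-3.5,0],[-0.3,-4.2,0],[-0.3,-4.2,0],[-0.3,-4.2,0],[-0.3,-4.2,0],[-0.3,-4.2,0]],"delta_rot":[[0,0,0],[0,0,0],[0,0,0],[0,0,0],[0,0,0],[0,0,0],[0,0,0],[0,0,0],[0,0,0],[0,0,0]],"claw":[100,100,100,100,100,100,100,100,100,100]}' 60; python3 p.py 477.2 -456 150 55.6;python3 -c "
from m2 import *
for c in ('scene','top'):
  im,d=save(c,c[0]+'13.png')
  P=cloud(c,d);Q=box(P,330,660,230,460,118,130);print('flange',rect(Q));A=np.c_[Q[:,:2]-Q[:,:2].mean(0),np.ones(len(Q))];print(np.linalg.lstsq(A,Q[:,2],rcond=None)[0])
  print('handle',rect(box(P,330,660,280,420,148,170)))
  print('bar',rect(box(P,400,540,-520,-400,60,80)))
  if c=='top': cv2.imwrite('pics/z13.png',cv2.resize(im[260:340,470:550,::-1],None,fx=7,fy=7,interpolation=cv2.INTER_CUBIC))"
```

```text
time_s: 31.05
eef_pos: [470.2, 85.0, 233.2]
ee_rot: [0.001, -0.052, 0.999, -0.0]
force: [0.8, -0.4, 0.3]
grip_width: 0.608
t 31.1 tcp [470.2  85.  233.2] phi 95.9 zax [ 0.001 -0.    -1.   ] j6 -99.8 grip 0.608 F [ 0.8 -0.4  0.3]
delta cm [  0.7  -54.1   -8.32] deg -40.3 rows 13 per row [ 0.05 -4.16 -0.64] -3.1
flange c 491.3 351.2  269x152 yaw 5.9 n3198 z124.8
[ -0.    0.  124.8]
handle c 493.3 349.5  88x19 yaw 6.8 n189 z154.8
bar c 482.3 -455.9  59x15 yaw -33.5 n184 z66.6
flange c 489.0 352.3  267x150 yaw 6.1 n10858 z123.9
[  0.   -0.  123.9]
handle c 489.5 351.9  90x18 yaw 5.7 n463 z154.5
bar c 477.8 -455.7  57x15 yaw -33.5 n210 z66.5
```

View pics/t13.png

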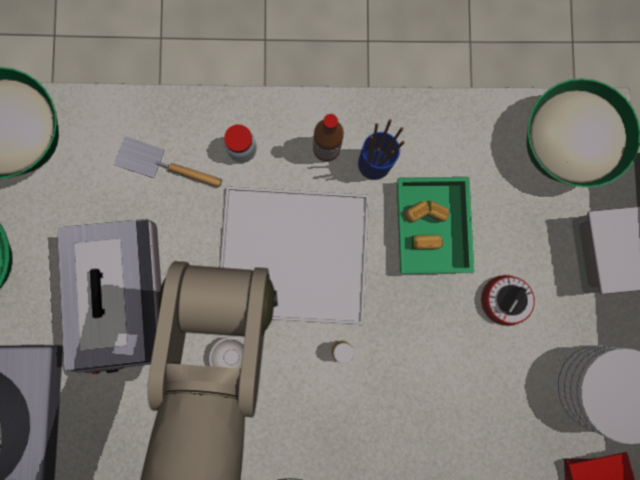

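View pics/z13.png

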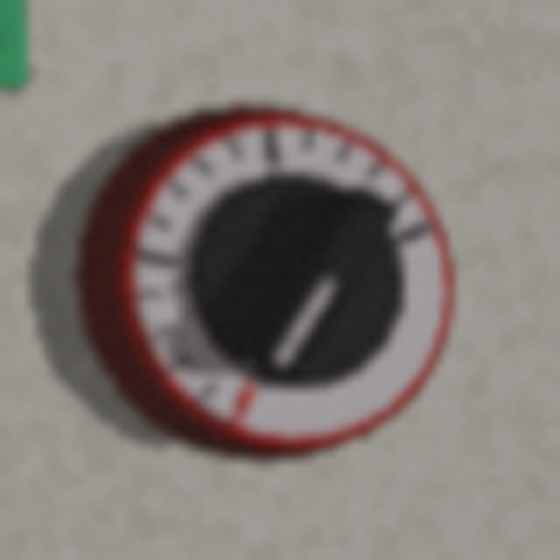

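```bash
python3 - <<'E'
from h import *
from scipy.optimize import least_squares
pts=[((244,400),0),((162,259),5),((272,150),10),((411,233),15)]
W=[at_z('top',(470+u/7,260+v/7),34)[:2] for (u,v),_ in pts]
def f(p):
    return np.concatenate([p[:2]+p[3]*np.array([np.cos(p[2]-np.radians(15*m)),np.sin(p[2]-np.radians(15*m))])-w for w,(_,m) in zip(W,pts)])
r=least_squares(f,[478,-456,2.8,45]);print(r.x[:2],np.degrees(r.x[2]),r.x[3],r.fun.round(1))
E
```

```text
[ 477.90504578 -457.40874407] 156.14295331102667 38.38711118507206 [ 0.   0.  -0.1 -0.   0.  -0.   0.   0. ]
```

Fit gives zero mark at 156.1°, pointer at 146.5°, so the dial reads about 10° now. I'll move over it.

```bash
python3 -m crank '{"dp":[[0.1,-3,0],[0.1,-4.3,-0.5],[0.1,-4.3,-0.5],[0.1,-4.3,-0.5],[0.1,-4.3,-0.5],[0.1,-4.3,-0.5],[0.1,-4.3,-0.5],[0.1,-4.3,-0.5],[0,-4.3,-0.5],[0,-4.3,-0.5]],"delta_rot":[[0,0,-4],[0,0,-4],[0,0,-4],[0,0,-4],[0,0,-4],[0,0,-4],[0,0,-4],[0,0,-4],[0,0,-4],[0,0,-3.4]],"claw":[100,100,100,100,100,100,100,100,100,100]}' 60; python3 p.py 478.5 -456.5 120 56.5
```

```text
time_s: 32.15
eef_pos: [478.8, -331.8, 187.8]
ee_rot: [0.0, 0.289, 0.957, -0.0]
force: [0.4, -0.3, 0.5]
grip_width: 0.61
t 32.1 tcp [ 478.8 -331.8  187.8] phi 56.4 zax [ 0.001 -0.    -1.   ] j6 -102.6 grip 0.61 F [ 0.4 -0.3  0.5]
delta cm [ -0.03 -12.47  -6.78] deg 0.1 rows 4 per row [-0.01 -3.12 -1.69] 0.03
```

```bash
python3 -m crank '{"dp":[[0,-4,-2],[0,-4,-2],[0,-3.9,-2],[0,0,-2],[0,0,0]],"delta_rot":[[0,0,0],[0,0,0],[0,0,0],[0,0,0],[0,0,0]],"claw":[100,100,100,100,100]}' 60; python3 p.py 478.5 -456.5 47 56.5
```

```text
time_s: 32.65
eef_pos: [477.9, -448.7, 104.5]
ee_rot: [-0.002, 0.288, 0.957, 0.002]
force: [-0.6, 0.8, 0.2]
grip_width: 0.612
t 32.6 tcp [ 477.9 -448.7  104.5] phi 56.5 zax [-0.003  0.004 -1.   ] j6 -109.9 grip 0.612 F [-0.6  0.8  0.2]
delta cm [ 0.06 -0.78 -5.75] deg 0.0 rows 2 per row [ 0.03 -0.39 -2.87] 0.02
```

```bash
python3 -m crank '{"dp":[[0,-0.6,-1.5],[0,0,-1.5],[0,0,0],[0,0,0]],"delta_rot":[[0,0,0],[0,0,0],[0,0,0],[0,0,0]],"claw":[100,100,100,100]}' 60; python3 p.py 478.5 -456.5 47 56.5;python3 -c "
from h import *
im,d=save('scene','s14.png')
cv2.imwrite('pics/z14.png',cv2.resize(im[260:380,60:220,::-1],None,fx=5,fy=5,interpolation=cv2.INTER_CUBIC))"
```

```text
time_s: 33.05
eef_pos: [478.7, -455.1, 77.5]
ee_rot: [-0.0, 0.288, 0.958, 0.0]
force: [-0.1, 0.4, 0.5]
grip_width: 0.606
t 33.0 tcp [ 478.7 -455.1   77.5] phi 56.5 zax [-0.  0. -1.] j6 -110.2 grip 0.606 F [-0.1  0.4  0.5]
delta cm [-0.02 -0.14 -3.05] deg -0.0 rows 1 per row [-0.02 -0.14 -3.05] -0.03
```

View pics/z14.png

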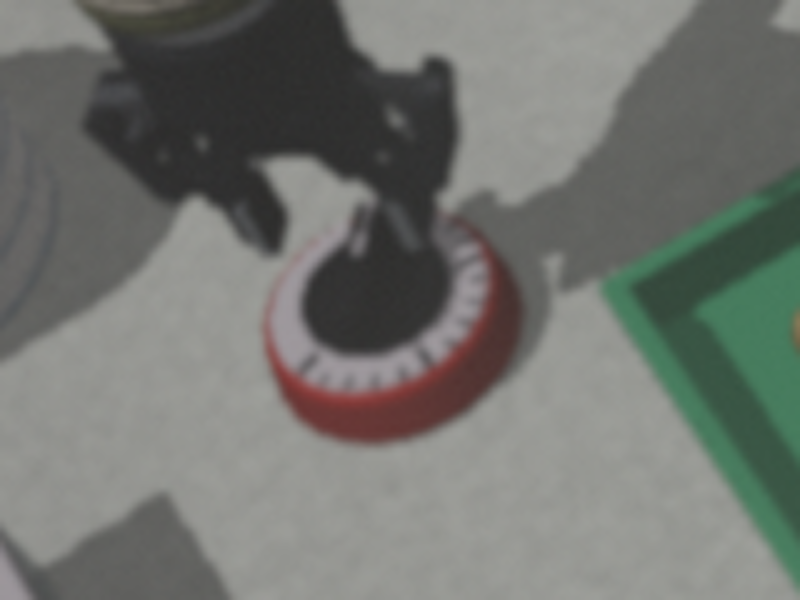

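```bash
python3 -m crank '{"dp":[[0,-0.1,-1.5],[0,0,-1.5],[0,0,0],[0,0,0],[0,0,0],[0,0,0],[0,0,0]],"delta_rot":[[0,0,0],[0,0,0],[0,0,0],[0,0,0],[0,0,0],[0,0,0],[0,0,0]],"claw":[100,100,100,255,255,255,255]}' 60; python3 p.py 478.5 -456.5 47 56.5;python3 -c "
from h import *
im,d=save('scene','s15.png')
cv2.imwrite('pics/z15.png',cv2.resize(im[260:380,60:220,::-1],None,fx=5,fy=5,interpolation=cv2.INTER_CUBIC))"
```

```text
time_s: 33.8
eef_pos: [478.9, -456.2, 48.1]
ee_rot: [0.0, 0.288, 0.958, 0.0]
force: [0.2, 3.8, 4.3]
grip_width: 0.151
t 33.8 tcp [ 478.9 -456.2   48.1] phi 56.5 zax [ 0.001 -0.    -1.   ] j6 -110.3 grip 0.151 F [0.2 3.8 4.3]
delta cm [-0.04 -0.03 -0.11] deg -0.0 rows 1 per row [-0.04 -0.03 -0.11] -0.01
```

View pics/z15.png

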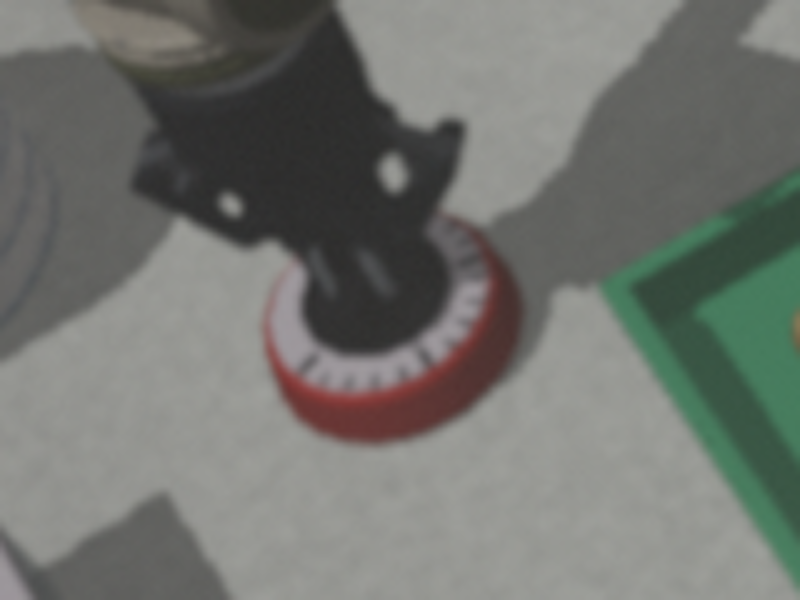

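The bar is pinched, with an opening of about 13 to 14 mm. Winding clockwise.

```bash
python3 -m crank '{"dp":[[0,0,0],[0,0,0],[0,0,0],[0,0,0],[0,0,0],[0,0,0],[0,0,0],[0,0,0],[0,0,0],[0,0,0]],"delta_rot":[[0,0,-4],[0,0,-7],[0,0,-8],[0,0,-8],[0,0,-8],[0,0,-8],[0,0,-8],[0,0,-8],[0,0,-8],[0,0,-8]],"claw":[255,255,255,255,255,255,255,255,255,255]}' 60; python3 p.py 478.5 -456.5 48 -167
```

```text
time_s: 34.85
eef_pos: [479.8, -455.8, 48.1]
ee_rot: [0.001, 0.813, 0.582, 0.001]
force: [6.8, 5.4, 4.5]
grip_width: 0.148
t 34.9 tcp [ 479.8 -455.8   48.1] phi -18.8 zax [ 0.003 -0.    -1.   ] j6 -35.0 grip 0.148 F [6.8 5.4 4.5]
delta cm [-0.13 -0.07 -0.01] deg -148.2 rows 18 per row [-0.01 -0.   -0.  ] -8.23
```

```bash
python3 -m crank '{"dp":[[0,0,0],[0,0,0],[0,0,0],[0,0,0],[0,0,0],[0,0,0],[0,0,0],[0,0,0],[0,0,0],[0,0,0]],"delta_rot":[[0,0,-8],[0,0,-8],[0,0,-8],[0,0,-8],[0,0,-8],[0,0,-8],[0,0,-8],[0,0,-8],[0,0,-8],[0,0,-8]],"claw":[255,255,255,255,255,255,255,255,255,255]}' 60; python3 p.py 478.5 -456.5 48 -167
```

```text
time_s: 35.85
eef_pos: [480.5, -456.7, 48.1]
ee_rot: [0.001, 0.997, -0.077, 0.002]
force: [11.4, 0.7, -0.2]
grip_width: 0.149
t 35.9 tcp [ 480.5 -456.7   48.1] phi -98.8 zax [ 0.005 -0.002 -1.   ] j6 45.0 grip 0.149 F [11.4  0.7 -0.2]
delta cm [-0.2   0.02 -0.01] deg -68.2 rows 9 per row [-0.02  0.   -0.  ] -7.58
```

```bash
python3 -m crank '{"dp":[[0,0,0],[0,0,0],[0,0,0],[0,0,0],[0,0,0],[0,0,0],[0,0,0],[0,0,0],[0,0,0],[0,0,0]],"delta_rot":[[0,0,-8],[0,0,-8],[0,0,-8],[0,0,-8],[0,0,-8],[0,0,-8],[0,0,-7],[0,0,-6],[0,0,-5],[0,0,0]],"claw":[255,255,255,255,255,255,255,255,255,255]}' 60; python3 p.py 478.5 -456.5 48 -167; python3 -c "
from h import *
im,d=save('scene','s16.png')
cv2.imwrite('pics/z16.png',cv2.resize(im[260:380,60:220,::-1],None,fx=5,fy=5,interpolation=cv2.INTER_CUBIC))
im,d=save('top','t16.png')
cv2.imwrite('pics/zt16.png',cv2.resize(im[260:340,470:550,::-1],None,fx=7,fy=7,interpolation=cv2.INTER_CUBIC))"
```

```text
time_s: 36.85
eef_pos: [479.9, -457.5, 48.1]
ee_rot: [0.0, 0.795, -0.606, 0.003]
force: [8.4, -3.2, 0.3]
grip_width: 0.146
t 36.9 tcp [ 479.9 -457.5   48.1] phi -164.7 zax [ 0.004 -0.004 -1.   ] j6 110.9 grip 0.146 F [ 8.4 -3.2  0.3]
delta cm [-0.14  0.1  -0.01] deg -2.3 rows 1 per row [-0.14  0.1  -0.01] -2.35
```

View pics/z16.png

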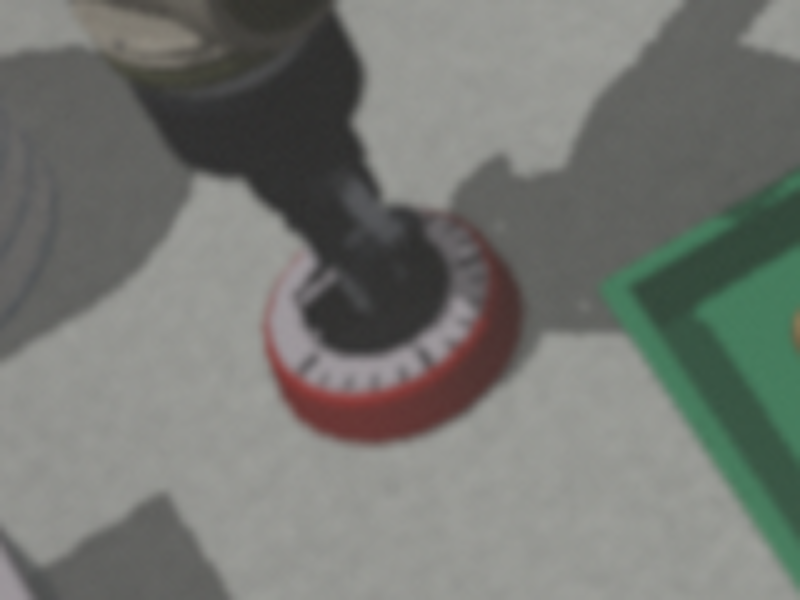

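```bash
python3 -m crank '{"dp":[[0,0,0],[0,0,0]],"delta_rot":[[0,0,-4],[0,0,0]],"claw":[255,255]}' 60; python3 p.py 478.5 -456.5 48 -84; python3 -c "
from h import *
print(sense()['wrist_torque'])
im,d=save('top','t17.png')
cv2.imwrite('pics/zt17.png',cv2.resize(im[260:340,470:550,::-1],None,fx=7,fy=7,interpolation=cv2.INTER_CUBIC))
im,d=save('scene','s17.png')
cv2.imwrite('pics/z17.png',cv2.resize(im[300:350,100:180,::-1],None,fx=9,fy=9,interpolation=cv2.INTER_CUBIC))
"
```

```text
time_s: 37.15
eef_pos: [479.9, -457.5, 48.1]
ee_rot: [0.0, 0.774, -0.634, 0.003]
force: [7.3, -3.0, -0.7]
grip_width: 0.15
t 37.1 tcp [ 479.9 -457.5   48.1] phi -168.6 zax [ 0.004 -0.004 -1.   ] j6 114.8 grip 0.15 F [ 7.3 -3.  -0.7]
delta cm [-0.14  0.1  -0.01] deg 84.6 rows 10 per row [-0.01  0.01 -0.  ] 8.46
[-0.28327334 -1.36576824 -0.08430957]
```

View pics/z17.png

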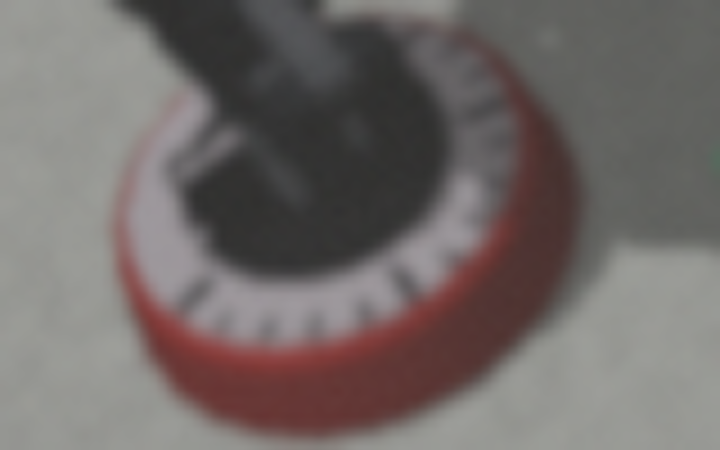

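View pics/zt17.png

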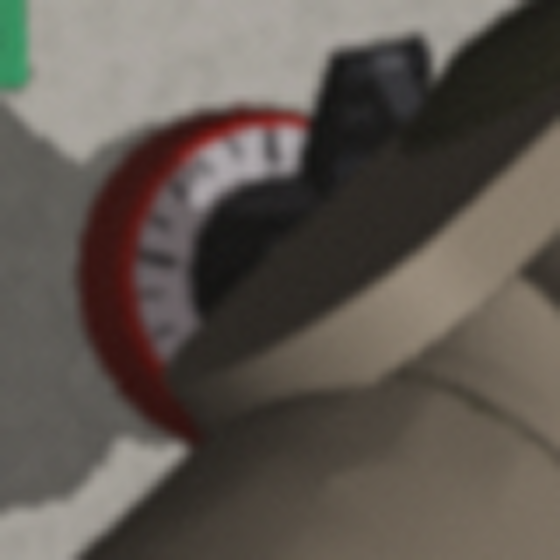

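```bash
python3 - <<'E'
from h import *
a=at_z('scene',(100+238/9,300+128/9),67.5);b=at_z('scene',(100+178/9,300+172/9),67.5)
print(a,b); v=b-a; ang=np.degrees(np.arctan2(v[1],v[0])); print(ang,(156.1-ang)%360)
v=b-np.array([480,-456.5,0]);ang=np.degrees(np.arctan2(v[1],v[0]));print(ang,(156.1-ang)%360)
E
```

```text
[ 482.58981265 -466.795631     67.5       ] [ 485.7220343  -482.38789176   67.5       ]
-78.6414240785096 234.7414240785096
-77.53623258809363 233.6362325880936
```

The pointer agrees with the arm's angle at about 234°, past the 226.7° threshold. Turning back to 150°.

```bash
python3 -m crank '{"dp":[[0,0,0],[0,0,0],[0,0,0],[0,0,0],[0,0,0],[0,0,0],[0,0,0],[0,0,0],[0,0,0],[0,0,0]],"delta_rot":[[0,0,4],[0,0,8],[0,0,8],[0,0,8],[0,0,8],[0,0,8],[0,0,8],[0,0,8],[0,0,8],[0,0,8]],"claw":[255,255,255,255,255,255,255,255,255,255]}' 60; python3 -m crank '{"dp":[[0,0,0],[0,0,0],[0,0,0],[0,0,0]],"delta_rot":[[0,0,6],[0,0,2.6],[0,0,0],[0,0,0]],"claw":[255,255,255,255]}' 60; python3 p.py 478.5 -456.5 48 -84
```

```text
time_s: 38.25
eef_pos: [480.5, -456.6, 48.1]
ee_rot: [0.001, 1.0, -0.019, 0.002]
force: [9.6, 1.5, 0.7]
grip_width: 0.149
time_s: 38.65
eef_pos: [480.5, -456.5, 48.1]
ee_rot: [0.001, 0.999, 0.053, 0.002]
force: [9.5, 1.8, 1.2]
grip_width: 0.149
t 38.6 tcp [ 480.5 -456.5   48.1] phi -83.9 zax [ 0.005 -0.002 -1.   ] j6 30.1 grip 0.149 F [9.5 1.8 1.2]
delta cm [-0.2  -0.   -0.01] deg -0.1 rows 1 per row [-0.2  -0.   -0.01] -0.12
```

Release, rise and move off for a check.

```bash
python3 -m crank '{"dp":[[0,0,0],[0,0,0],[0,0,0],[0,0,2],[0,0,4],[0,0,4],[-1,2,3],[-1.5,3.5,0],[-1.5,4,0],[-1.5,4,0]],"delta_rot":[[0,0,0],[0,0,0],[0,0,0],[0,0,0],[0,0,0],[0,0,0],[0,0,0],[0,0,0],[0,0,0],[0,0,0]],"claw":[120,120,120,120,120,120,120,120,120,120]}' 60;  python3 -c "
from m2 import *
for c in ('scene','top'):
  im,d=save(c,c[0]+'18.png')
  P=cloud(c,d);Q=box(P,330,660,230,460,118,130);print('flange',rect(Q));A=np.c_[Q[:,:2]-Q[:,:2].mean(0),np.ones(len(Q))];print(np.linalg.lstsq(A,Q[:,2],rcond=None)[0])
  print('handle',rect(box(P,330,660,280,420,148,170)))
  print('bar',rect(box(P,400,540,-520,-400,60,80)))
  if c=='top': cv2.imwrite('pics/z18.png',cv2.resize(im[260:340,470:550,::-1],None,fx=7,fy=7,interpolation=cv2.INTER_CUBIC))
print(pinpoint('top','short_c'),pinpoint('top','bent_c'))"; python3 p.py
```

```text
time_s: 39.65
eef_pos: [422.4, -320.2, 177.3]
ee_rot: [0.0, 0.999, 0.053, -0.0]
force: [0.9, -0.4, 1.3]
grip_width: 0.531
flange c 491.4 352.7  268x156 yaw 5.6 n3212 z124.8
[ -0.    0.  124.8]
handle c 493.2 349.4  86x21 yaw 5.3 n182 z155.2
bar c 482.5 -456.2  59x14 yaw 6.2 n166 z66.7
flange c 488.8 352.0  267x149 yaw 5.9 n10851 z123.9
[ -0.   -0.  123.9]
handle c 489.6 351.4  90x17 yaw 6.1 n468 z154.5
bar c 503.0 -458.4  12x5 yaw 28.7 n13 z66.5
[{'centre': [428.7, 245.0], 'p': 0.87}, {'centre': [93.7, 293.9], 'p': 0.59}] [{'centre': [425.9, 211.6], 'p': 0.67}]
t 39.9 tcp [ 423.5 -321.5  177.9] phi -83.9 zax [ 0.001 -0.001 -1.   ] j6 34.0 grip 0.529 F [-0.3 -0.2  0.6]
```

View pics/t18.png

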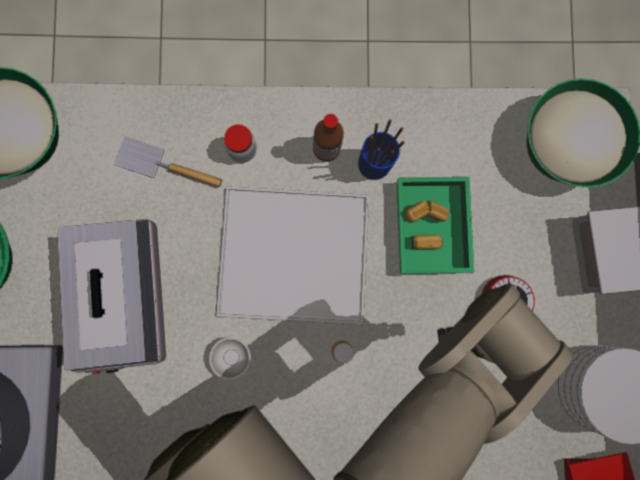

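View pics/z18.png

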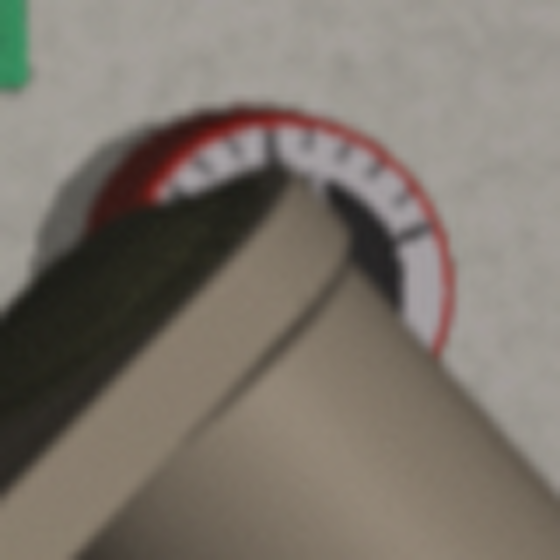

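View pics/s18.png

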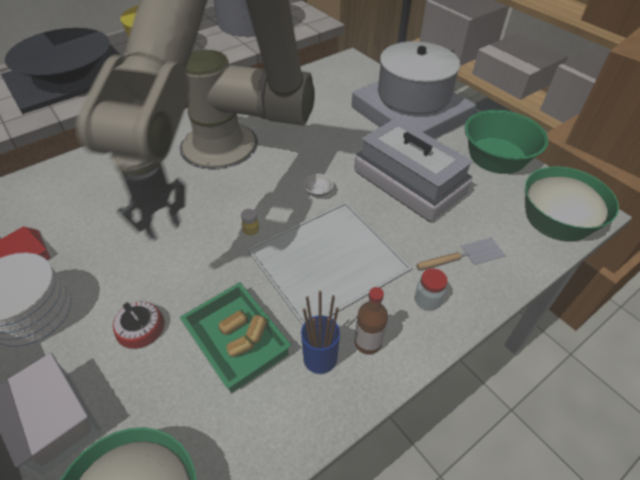

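The lid is flat and centred, the culls are in the basin, and the bar reads yaw 6.2°, which is a dial of about 150°. I'll clear the arm once more for a top view of the dial.

```bash
python3 -m crank '{"dp":[[0,3,0],[0,4,0],[0,4.2,0],[0,4.2,0],[0,3,0],[0,0,0]],"delta_rot":[[0,0,0],[0,0,0],[0,0,0],[0,0,0],[0,0,0],[0,0,0]],"claw":[120,120,120,120,120,120]}' 60;  python3 -c "
from m2 import *
im,d=save('top','t19.png');P=cloud('top',d)
print('bar',rect(box(P,400,540,-520,-400,60,80)))
cv2.imwrite('pics/z19.png',cv2.resize(im[260:340,470:550,::-1],None,fx=7,fy=7,interpolation=cv2.INTER_CUBIC))"
```

```text
time_s: 40.45
eef_pos: [424.0, -135.8, 177.6]
ee_rot: [0.0, 0.999, 0.054, 0.0]
force: [-0.1, 0.5, -0.1]
grip_width: 0.534
bar c 478.6 -455.6  59x15 yaw 6.3 n222 z66.4
```

View pics/z19.png

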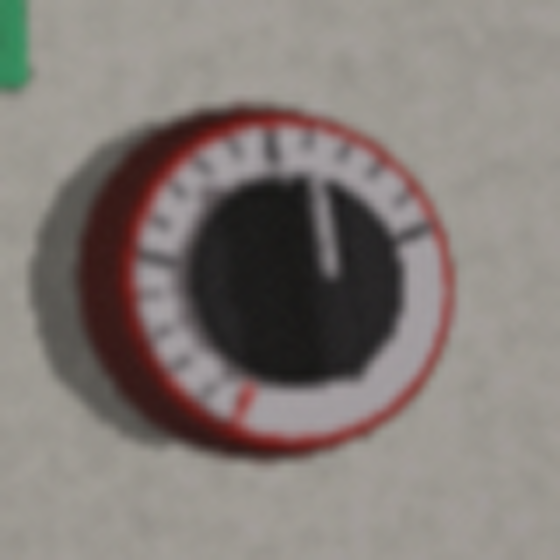

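The pointer, running from (330,275) to (318,180), lines up in direction with the 10-minute stroke at (272,150). The sideways offset is parallax from its height.

```bash
python3 -c "
from rig import *
print(finish_job())"
```

```text
the job is handed in; nothing more can be done
None
```

The job is done and handed in at about 40 s of the 210 s. `finish_job()` gave no verdict, so what follows comes from my own checks.

- **Rolls:** Three whole rolls were present, and all three lie in the steamer tray in one layer. Their tops measured 104 mm, which is right for rolls lying on the tray floor. I last saw them just before the lid went on.
- **Culls:** The snapped roll and the crooked one are both in the green basin.
- **Lid:** It had been knocked about 3 cm aside, so I found it again before picking it up. It now sits flat on the rim. The two cameras put its flange top at 124 to 125 mm and its handle within about 4 mm of centre, in line with the tray.
- **Timer:** I wound the dial to about 234° (the top mark is 225°, the threshold 226.7°), then turned it back. It now reads about 150°, which is 10 minutes.
- **Bystanders:** All six look unmoved in the last pictures. I did not measure their positions.

The two cameras differed by 2 to 5 mm in places, within the tolerances here. In the last close-up the pointer looks shifted sideways from the 10-minute stroke because it stands above the face, but its direction matches.

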